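Find the dragging dryer roller and replace it

ROBOT

A 7-joint arm with a two-finger parallel gripper is mounted at the origin on a cart in front of the work surface, level with it; the furniture and walls round the work are solid. World frame = base frame: x ahead of the robot, y to its left, z up, the work surface at z = 0. Lengths are in m, angles in rad, forces in N, time in s.
With the tool pointing down it reaches from about 0.425 to 0.925 m from the base axis. Payload 6.8 kg.
Tool frame: the origin (TCP) lies between the finger pads; the fingertips stand r.tcp_to_tips ahead of it and the grasp point (between the pads) lies 3 mm ahead of it (r.tcp_to_tips is the distance from the TCP to the fingertips, in m); z points along the fingers, y is the line along which they close (so a half turn about z gives the same grasp; the last joint's range is limited). The gripper opens to 85 mm and grips with 20 to 120 N. Pads are 22 mm wide; open, the fingers measure 114 mm over their backs; the gripper's body (76 mm by 85 mm) begins 54 mm behind the grasp point. The pads swing forward as they close: fully open they stand 13 mm farther back than shut.
Start: joints at [1.003, 0.477, 0.022, 1.555, -0.011, 1.109, -0.083], TCP at [0.3, -0.605, 0.253] pointing down, gripper open.
Joint ranges: [-2.96, 2.96], [-0.34, 2.1], [-1.41, 1.46], [0.24, 2.44], [-1.37, 4.51], [0.17, 1.92], [-2.96, 2.96]. Speed limits (rad/s): [2.39, 2.39, 3.14, 3.14, 3.14, 3.14, 3.14].

INTERFACE

Orientations are given as a rotation vector (axis times angle).
In Python, from bench import r gives the robot as it stands. The module is installed in compiled form; this text tells all that it offers.
- The arm moves only by the tool step_arm, never from a script. Its argument "moves" is a list of rows, each an object of numbers: "rx", "ry", "rz": the turn, a rotation vector about the tool's x, y, z in degrees; "dx", "dy", "dz": the shift along the tool's x, y, z in mm; "gripper": the opening, from -1 (shut) to 1 (fully open). In form: [{"rx": .., "ry": .., "rz": .., "dx": .., "dy": .., "dz": .., "gripper": ..}, ...]. A call has 1 to 20 rows; each row shifts and turns the commanded pose from where the row before left it, along the tool's axes as they then stand; what a row does not reach is not made up. A row lasts 1/8 s, in which the tool goes at most 62.5 mm and 10.7 degrees, less where a joint would pass 70% of its speed; a pose out of reach is approached as far as the arm can. A call is refused whole if a number of a shift passes 62.5 or a number of a turn 10.7, either way. A call with a gripper value outside its range is refused whole. The fingers move at their own pace and stop on an object; "grip_force" is the grip in N (left out, the last holds). Time passes only in rows, so rows that do not move let the fingers close. It gives the time, the measured TCP pose, the force, the opening and the grip force at its end, in the units of the state.
- r.get_obs(): the state, without advancing time (a new reading comes with each control period).
- r.grab_frame(name): name is "side" or "top"; returns the picture (400x640x3 uint8, blue, green, red); there is no depth.
- r.camera_info(name): a dict with "mtx" (3x3 intrinsics, pixels), "D" ([k1, k2, p1, p2, k3] as OpenCV has them; the pictures are not rectified), "rvec" (rotation vector, rad) and "tvec" (3), from world to camera coordinates, as OpenCV has them. Camera axes: x right, y down, z forward; pixel columns grow to the right and rows downward; lengths in m; the calibration is good to about 2 mm. A picture is of the moment at which its call begins. camera_info takes no time and is no camera call.
- r.hand_in(): hands the job in; it is judged then, once.
The state is a dict: "clock": time; "joints": joint angles; "qvel": joint speeds; "tau": joint torques, N m; "tcp_pos": TCP position; "orientation": TCP orientation; "contact_force": force on the tool from outside, world axes, zero at the start; "moment": the same for the moment, N m; "grip_width": finger opening in m; "gripper_force": force on a finger pad.
Only numpy, scipy, OpenCV 4.12 (cv2) and the standard library are available. Lean on these libraries where they do the work, as an engineer would, in place of code of your own. Each camera call takes 0.05 s, during which the arm holds its last target. There are 200 camera calls.

TASK

One of the three drum rollers in the dryer bracket has a dragging bearing. First turn each of the three wheels by hand, at least a twelfth of a turn, and leave it turned, to feel which one drags. Pull that roller straight out and stand it in the empty nest of the carton, then push the new roller from the carton into the bare slot until it is fully home, without ramming it (hard pressing ruins a new bearing), leaving the other two rollers in their slots and the things around undisturbed.

Things in the scene. Friction and masses are not known exactly. Their poses are not given: they have to be found in the camera images.
- roller_1_bar (a point): drum roller in a slot of the bracket (all look alike): this point is the centre of the steel bar nut on top of its wheel, on the roller's axis, 46.5 mm above the foot's shoulder. The bar, 13 mm (x, good to grip) by 40 mm (y) by 20 mm high, its underside 2.5 mm above the wheel's top, turns with the wheel (52 mm across, black tyre, 26 mm high) in a bearing on the foot. At the start its axes are the bracket's.
- roller_2_bar (a point): drum roller in another slot (all look alike): this point is the centre of the steel bar nut on top of its wheel, on the roller's axis, 46.5 mm above the foot's shoulder. Two of the three turn freely (under 0.03 N m); one drags (over 0.12 N m). It cannot be seen which. About 0.19 kg.
- roller_3_bar (a point): drum roller in another slot (all look alike): this point is the centre of the steel bar nut on top of its wheel, on the roller's axis, 46.5 mm above the foot's shoulder. Which roller stands in which slot varies.
- roller_1_wheel (a joint): turn of the wheel of roller 1 on its foot, rad, 0 at the start, positive anticlockwise from above, no stops; the wheel stays where it is left
- roller_2_wheel (a joint): turn of the wheel of roller 2 on its foot, rad, 0 at the start, positive anticlockwise from above, no stops; the wheel stays where it is left
- roller_3_wheel (a joint): turn of the wheel of roller 3 on its foot, rad, 0 at the start, positive anticlockwise from above, no stops; the wheel stays where it is left
- spare_bar (a point): drum roller that is new, standing loosely in a round nest of the carton (all look alike): this point is the centre of the steel bar nut on top of its wheel, on the roller's axis, 46.5 mm above the foot's shoulder. Axes are the bar's, z up, x across its 13 mm. It turns freely on its foot, so foot and bar point different ways.
- spare_foot (a point): foot of the new roller, hidden in the nest: point on the axis at the shoulder (34 mm across), which rests on the insert. Below it the foot is 14 mm (x) by 20 mm (y), 24 mm long, the last 3 mm reduced to 11 x 17 mm, with a groove for the spring ball. It fits a slot either way round (half a turn). Its turn on the bearing takes little torque: while carried it keeps its angle to the bar.
- slot_1 (a point): mouth of slot 1 of 3, at the bracket's top face: an oblong hole, 15 mm (x) by 21 mm (y), right through; slots 85 mm apart along y. Its flats keep the foot from turning. A spring ball in the wall snaps into the foot's groove: a few newtons (2 to 9) push past it 14 to 6 mm before home, then it draws the foot in; pulling out takes as much. Home: shoulder on the top face.
- slot_2 (a point): mouth of slot 2 of 3, at the bracket's top face: an oblong hole, 15 mm (x) by 21 mm (y), right through; slots 85 mm apart along y. Its flats keep the foot from turning. A spring ball in the wall snaps into the foot's groove: a few newtons (2 to 9) push past it 14 to 6 mm before home, then it draws the foot in; pulling out takes as much. Home: shoulder on the top face.
- slot_3 (a point): mouth of slot 3 of 3, at the bracket's top face: an oblong hole, 15 mm (x) by 21 mm (y), right through; slots 85 mm apart along y. Its flats keep the foot from turning. A spring ball in the wall snaps into the foot's groove: a few newtons (2 to 9) push past it 14 to 6 mm before home, then it draws the foot in; pulling out takes as much. Home: shoulder on the top face.
- catch_u (a joint): spring ball in the wall of one of the three slots (which slot varies and is not told): how far it is pushed back, m; 0 at rest, with or without a roller home, 0.001 to 0.0025 while the thick end of a foot passes it
- catch_v (a joint): spring ball in the wall of one of the three slots (which slot varies and is not told): how far it is pushed back, m; 0 at rest, with or without a roller home, 0.001 to 0.0025 while the thick end of a foot passes it
- catch_w (a joint): spring ball in the wall of one of the three slots (which slot varies and is not told): how far it is pushed back, m; 0 at rest, with or without a roller home, 0.001 to 0.0025 while the thick end of a foot passes it
- bracket: cast aluminium dryer bracket, 64 x 236 x 34 mm with a screwed ear at each end, screwed down; origin at the centre of its underside, y along the row of slots, x across it, z up; the slots have the same axes
- nest_empty (a point): mouth of the empty round nest in the carton's moulded insert, 30 mm across, 29 mm deep, at the insert's top face, 32 mm above the worktop; a roller stands in it upright on its shoulder, turned any way. The carton (102 x 192 mm) stays put; the other nest, 92 mm away along y, holds the new roller.
- the_screwdriver: orange-handled screwdriver lying, a bystander
- the_tape: yellow tape measure, a bystander
- the_knob: spare control knob, black and grey, a bystander
- the_timer: red dial timer, a bystander
- the_soap: soap bar, a bystander
- the_brush: wooden scrub brush, a bystander
- the_wax: white round wax pot, a bystander

How it is judged:
On the way, in this order (a step that is already met when the one before it is completed fails the run):
1. each of the three rollers in the bracket has had its wheel turned at least 0.35 rad from its start, either way, and all three stand turned ((value of joint roller_1_wheel above 0.35 rad or value of joint roller_1_wheel below -0.35 rad) and (value of joint roller_2_wheel above 0.35 rad or value of joint roller_2_wheel below -0.35 rad) and (value of joint roller_3_wheel above 0.35 rad or value of joint roller_3_wheel below -0.35 rad)), for 0.2 s.
2. a roller from the bracket stands in the nest of the carton that was empty (((horizontal distance between roller_1_bar and nest_empty below 0.008 m and z of roller_1_bar in the frame of nest_empty below 0.0505 m and angle between roller_1_bar's own z axis and vertical below 0.12 rad) or (horizontal distance between roller_2_bar and nest_empty below 0.008 m and z of roller_2_bar in the frame of nest_empty below 0.0505 m and angle between roller_2_bar's own z axis and vertical below 0.12 rad) or (horizontal distance between roller_3_bar and nest_empty below 0.008 m and z of roller_3_bar in the frame of nest_empty below 0.0505 m and angle between roller_3_bar's own z axis and vertical below 0.12 rad))), for 0.2 s.
At the end, for the whole second after the job is handed in: The dragging roller stands upright in the nest that was empty (8 mm, shoulder within 4 mm of its face); the new one is upright in the freed slot, shoulder within 2 mm of the bracket; the two good rollers are within 6 mm of where they stood; all at rest ((((horizontal distance between roller_1_bar and nest_empty below 0.008 m and z of roller_1_bar in the frame of nest_empty below 0.0505 m and angle between roller_1_bar's own z axis and vertical below 0.12 rad) and distance of each of roller_2_bar, roller_3_bar from where it was at the start of the episode below 0.006 m) or ((horizontal distance between roller_2_bar and nest_empty below 0.008 m and z of roller_2_bar in the frame of nest_empty below 0.0505 m and angle between roller_2_bar's own z axis and vertical below 0.12 rad) and distance of each of roller_1_bar, roller_3_bar from where it was at the start of the episode below 0.006 m) or ((horizontal distance between roller_3_bar and nest_empty below 0.008 m and z of roller_3_bar in the frame of nest_empty below 0.0505 m and angle between roller_3_bar's own z axis and vertical below 0.12 rad) and distance of each of roller_1_bar, roller_2_bar from where it was at the start of the episode below 0.006 m)) and ((horizontal distance between spare_bar and slot_1 below 0.004 m and z of spare_bar in the frame of slot_1 below 0.0485 m) or (horizontal distance between spare_bar and slot_2 below 0.004 m and z of spare_bar in the frame of slot_2 below 0.0485 m) or (horizontal distance between spare_bar and slot_3 below 0.004 m and z of spare_bar in the frame of slot_3 below 0.0485 m)) and angle between spare_bar's own z axis and vertical below 0.06 rad and linear speed of each of roller_1, roller_2, roller_3, spare below 0.02 m/s); the robot touches nothing.
It fails at once if the new roller is pressed against the bracket with more than 60 N (contact force between spare and bracket above 60 N).
It fails at once if a free-running roller is pulled past its catch (value of joint any of catch_v, catch_w above 0.0007 m).
It fails at once if a bystander is moved more than 30 mm (distance of any of the_screwdriver, the_tape, the_knob, the_timer, the_soap, the_brush, the_wax from where it was at the start of the episode above 0.03 m).
It also fails if it takes over 72 s, if anything falls off the work surface, if the arm or the gripper's body presses on something with over 40 N, if the wrist force passes 120 N, or if a joint passes its speed limit or range.

## Working session

There is one attempt and no reset: what is moved stays moved. The work goes in short steps, Python scripts to look and compute and a tool call to move; the robot and the scene stay as the last step left them, time stands still between calls to the robot, and variables do not carry over. Pictures are saved under pics/ and viewed, at most 10 in all, crops included, and the job is handed in when it is done.

Besides the shell and the picture viewer there is one more tool, called after "Emit:" as name(argument=value, ...), one argument or row to a line, values as JSON. step_arm: Moves the arm, as the interface text tells. Its arguments: {"type":"object","properties":{"moves":{"type":"array","items":{"type":"object","properties":{"rx":{"type":"number"},"ry":{"type":"number"},"rz":{"type":"number"},"dx":{"type":"number"},"dy":{"type":"number"},"dz":{"type":"number"},"gripper":{"type":"number"}}}},"grip_force":{"type":"number"}},"required":["moves"]}

```bash
mkdir -p pics; python3 - <<'E'
from bench import r
import cv2
print(r.get_obs(), r.tcp_to_tips)
for n in("top","side"):
    print(n,r.camera_info(n)); cv2.imwrite(f"pics/{n}0.png",r.grab_frame(n))
E
```

```text
{'clock': 0.0, 'joints': array([ 1.0028682 ,  0.47776753,  0.02232645,  1.55647949, -0.01154553,
        1.10930176, -0.08306125]), 'qvel': array([-1.09161047e-05, -1.40032732e-03,  4.69499059e-05,  1.38999371e-03,
        7.19439636e-04,  2.99001880e-04,  7.20880540e-04]), 'tau': array([ 2.31116601e-04, -5.96451795e+01,  1.60783231e+00, -2.81192654e+01,
        1.24570553e-02,  9.45960899e-03,  3.03198567e-05]), 'tcp_pos': array([ 0.29931537, -0.60437473,  0.25233541]), 'orientation': array([-3.05719376e+00, -7.15627635e-01,  7.89148680e-04]), 'contact_force': array([ 0.3643366 ,  0.82422123, -0.15089083]), 'moment': array([0.00778449, 0.02728062, 0.0451082 ]), 'gripper_force': 0.0, 'grip_width': 0.08527761093666335} 0.022
top {'mtx': array([[451.55152905,   0.        , 318.44373941],
       [  0.        , 451.55152905, 200.6271301 ],
       [  0.        ,   0.        ,   1.        ]]), 'D': array([-0.12729856,  0.        ,  0.        ,  0.        ,  0.        ]), 'rvec': array([ 1.98561266, -2.21521715,  0.24400519]), 'tvec': array([0.07480378, 0.50878829, 1.35701951])}
side {'mtx': array([[409.3191247 ,   0.        , 321.8367203 ],
       [  0.        , 409.3191247 , 197.04361997],
       [  0.        ,   0.        ,   1.        ]]), 'D': array([0.03641378, 0.        , 0.        , 0.        , 0.        ]), 'rvec': array([ 1.10460775, -1.97667751,  1.29730789]), 'tvec': array([0.27354189, 0.25655353, 1.13581577])}
```

View pics/top0.png

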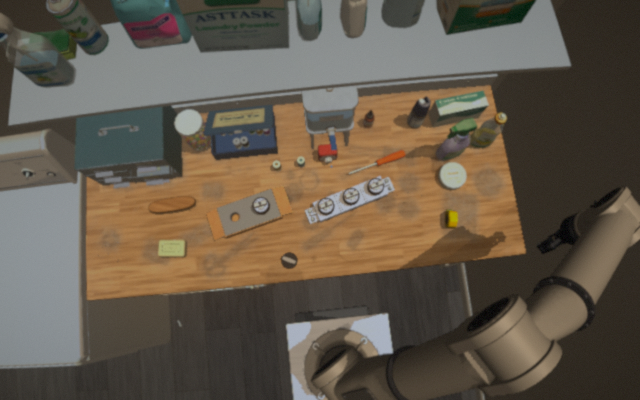

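View pics/side0.png

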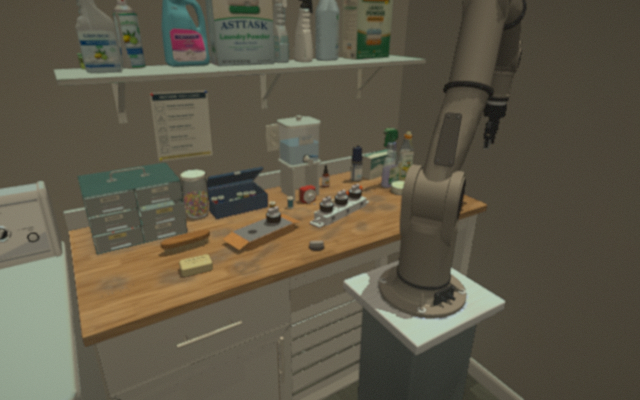

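The top view shows the bracket's three rollers near (326,206), (351,196) and (376,186). The empty nest is at (235,217) and the spare at (261,205). Next I'll make metric ortho views.

```bash
cat > h.py <<'E'
import numpy as np, cv2
from bench import r
from scipy.optimize import fsolve
def proj(n,P):
    c=r.camera_info(n); return cv2.projectPoints(np.float64(P).reshape(-1,3),c['rvec'],c['tvec'],c['mtx'],c['D'])[0].reshape(-1,2)
def back(n,uv,z):
    c=r.camera_info(n); R=cv2.Rodrigues(c['rvec'])[0]
    p=cv2.undistortPoints(np.float64(uv).reshape(-1,1,2),c['mtx'],c['D']).reshape(-1,2)
    d=np.c_[p,np.ones(len(p))]@R; o=-R.T@c['tvec']
    return o+d*((z-o[2])/d[:,2:])
def ortho(im,n,z,x0,x1,y0,y1,s):
    # image col = (y1-y)*s (y left), row=(x1-x)*s ; s px/m
    W,H=int((y1-y0)*s),int((x1-x0)*s)
    j,i=np.meshgrid(np.arange(W),np.arange(H))
    P=np.stack([x1-i/s,y1-j/s,np.full(i.shape,z)],-1)
    m=proj(n,P).reshape(H,W,2).astype(np.float32)
    return cv2.remap(im,m[...,0],m[...,1],cv2.INTER_CUBIC)
E
python3 - <<'E'
from h import *
print(back("top",[(326,206),(351,196),(376,186)],.09), back("top",[(235,217)],.032),back("top",[(261,205)],.088))
im=cv2.imread("pics/top0.png")[165:240,200:400]
im=cv2.resize(im,None,fx=4,fy=4,interpolation=cv2.INTER_CUBIC); cv2.imwrite("pics/c1.png",np.clip(im*1.3,0,255))
E
```

```text
[[ 0.48731662 -0.00165554  0.09      ]
 [ 0.51009274 -0.08143713  0.09      ]
 [ 0.5331358  -0.16223542  0.09      ]] [[0.49591346 0.28848831 0.032     ]] [[0.51272654 0.19612525 0.088     ]][ WARN:0@0.332] global loadsave.cpp:1063 imwrite_ Unsupported depth image for selected encoder is fallbacked to CV_8U.
```

View pics/c1.png

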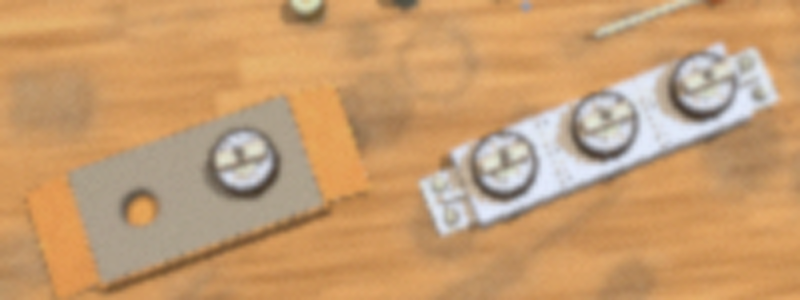

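The crop shows the bars along the row, the spare in the right nest and the empty nest at left. Next I'll fit positions precisely with both cameras.

```bash
cat > fit.py <<'E'
from h import *
from scipy.optimize import minimize
def disc(n,g,xy,z,rad=None,rng=.008):
    """bright hub inside black tyre ring on plane z"""
    t=np.linspace(0,2*np.pi,72,endpoint=False)
    def f(p):
        R=p[2]; P=lambda q:np.c_[p[0]+q*np.cos(t),p[1]+q*np.sin(t),np.full(72,z)]
        S=lambda q:cv2.remap(g,proj(n,P(q)).astype(np.float32)[:,None,:],None,cv2.INTER_LINEAR).mean()
        return S(R+.003)-S(R-.003)
    best=min((f([xy[0]+a,xy[1]+b,R]),xy[0]+a,xy[1]+b,R) for a in np.arange(-rng,rng+1e-4,.002) for b in np.arange(-rng,rng+1e-4,.002) for R in (rad or (.018,.020,.022)))
    s=minimize(f,best[1:],method='Nelder-Mead',options=dict(initial_simplex=np.array(best[1:])+np.array([[0,0,0],[.001,0,0],[0,.001,0],[0,0,.001]])))
    return s.x,s.fun
E
python3 - <<'E'
from fit import *
g={n:cv2.cvtColor(cv2.imread(f"pics/{n}0.png"),cv2.COLOR_BGR2GRAY).astype(np.float32) for n in("top","side")}
for n in g:
    C=[]
    for xy,z in [((.487,-.002),.068),((.510,-.081),.068),((.533,-.162),.068),((.513,.196),.066)]:
        p,f=disc(n,g[n],xy,z); C.append(p[:2]); print(n,p.round(4),round(f,1))
    C=np.array(C); print(np.linalg.norm(np.diff(C,axis=0),axis=1), np.degrees(np.arctan2(C[0,1]-C[2,1],C[0,0]-C[2,0])))
o=cv2.resize(np.hstack([ortho(cv2.imread("pics/top0.png"),"top",.0,.42,.60,.13,.36,1700),ortho(cv2.imread("pics/top0.png"),"top",.034,.42,.60,-.22,.05,1700)]),(800,290))
cv2.imwrite("pics/o.png",o)
R=cv2.Rodrigues(r.get_obs()['orientation'])[0]; print(R.round(3))
c=r.camera_info('side');print(-cv2.Rodrigues(c['rvec'])[0].T@c['tvec'])
# nest: orange hole in grey, dark; blob centroid by colour
im=cv2.imread("pics/top0.png"); hsv=cv2.cvtColor(im,cv2.COLOR_BGR2HSV); 
print(hsv[210:224,227:243,1])
E
```

```text
top [ 0.4937 -0.0011  0.0208] -52.2
top [ 0.5168 -0.0823  0.0209] -48.9
top [ 0.5403 -0.1636  0.0212] -46.4
top [0.5188 0.2002 0.0215] -59.5
[0.08447028 0.08459049 0.36445086] 105.99105747739647Traceback (most recent call last):
  File "<stdin>", line 6, in <module>
  File "fit.py", line 10, in disc
    best=min((f([xy[0]+a,xy[1]+b,R]),xy[0]+a,xy[1]+b,R) for a in np.arange(-rng,rng+1e-4,.002) for b in np.arange(-rng,rng+1e-4,.002) for R in (rad or (.018,.020,.022)))
  File "fit.py", line 10, in <genexpr>
    best=min((f([xy[0]+a,xy[1]+b,R]),xy[0]+a,xy[1]+b,R) for a in np.arange(-rng,rng+1e-4,.002) for b in np.arange(-rng,rng+1e-4,.002) for R in (rad or (.018,.020,.022)))
              ~^^^^^^^^^^^^^^^^^^^^^
  File "fit.py", line 9, in f
    return S(R+.003)-S(R-.003)
           ~^^^^^^^^
  File "fit.py", line 8, in <lambda>
    S=lambda q:cv2.remap(g,proj(n,P(q)).astype(np.float32)[:,None,:],None,cv2.INTER_LINEAR).mean()
                           ~~~~^^^^^^^^
  File "h.py", line 5, in proj
    c=r.camera_info(n); return cv2.projectPoints(np.float64(P).reshape(-1,3),c['rvec'],c['tvec'],c['mtx'],c['D'])[0].reshape(-1,2)
ValueError: time passes only in moves, steps and waits
```

```bash
sed -i 's/^def proj/CI={n:r.camera_info(n) for n in ("top","side")}\ndef proj/; s/c=r.camera_info(n);/c=CI[n];/' h.py
cat > m.py <<'E'
from fit import *
g={n:cv2.cvtColor(cv2.imread(f"pics/{n}0.png"),cv2.COLOR_BGR2GRAY).astype(np.float32) for n in("top","side")}
for n in g:
    C=[]
    for xy,z in [((.494,-.001),.068),((.517,-.082),.068),((.540,-.164),.068),((.519,.200),.066)]:
        p,f=disc(n,g[n],xy,z); C.append(p[:2]); print(n,p.round(4),round(f,1))
    C=np.array(C); print(np.linalg.norm(np.diff(C,axis=0),axis=1), np.degrees(np.arctan2(C[0,1]-C[2,1],C[0,0]-C[2,0])))
T=cv2.imread("pics/top0.png")
a=ortho(T,"top",.032,.42,.60,.13,.36,1700); b=ortho(T,"top",.09,.42,.60,-.22,.05,1700)
cv2.imwrite("pics/o.png",cv2.resize(np.hstack([a,b]),None,fx=.94,fy=.94))
R=cv2.Rodrigues(r.get_obs()['orientation'])[0]; print(R.round(3))
c=CI['side'];print(-cv2.Rodrigues(c['rvec'])[0].T@c['tvec'])
E
python3 m.py
```

```text
top [ 0.4937 -0.0011  0.0208] -52.2
top [ 0.5168 -0.0823  0.0209] -48.9
top [ 0.5401 -0.1636  0.021 ] -46.4
top [0.5188 0.2002 0.0215] -59.5
[0.08443182 0.08455716 0.36444567] 105.94955496639975
side [ 0.4881 -0.0005  0.0204] -16.0
side [ 0.5106 -0.0988  0.0084] -24.4
side [ 0.5386 -0.1641  0.0216] -17.0
side [0.5076 0.198  0.0125] -22.1
[0.10081549 0.07107414 0.36350817] 107.15109219982122
[[ 0.896  0.444 -0.001]
 [ 0.444 -0.896  0.001]
 [-0.    -0.002 -1.   ]]
[-0.64834373  0.73173923  0.68915199]
```

View pics/o.png

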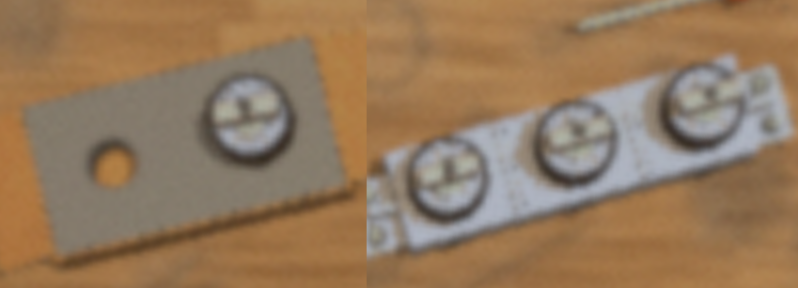

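The ortho view puts the nest rim centre near (112,162) px, which is world (0.4986, 0.290). The bars run along the row, and the 84.5 mm wheel spacing and 92 mm nest spacing match the given sizes. Planning helper next.

```bash
cat > plan.py <<'E'
import numpy as np, sys, json
from scipy.spatial.transform import Rotation as Ro
from bench import r
def plan(x,y,z,yaw,n):
    """yaw = world angle of tool y (deg)"""
    o=r.get_obs(); R=Ro.from_rotvec(o['orientation']); p=o['tcp_pos']
    Y=R.as_matrix()[:,1]; cur=np.degrees(np.arctan2(Y[1],Y[0])); d=(yaw-cur+180)%360-180
    print("pos",p.round(4),"yaw",round(cur,2),"tilt",R.as_matrix()[:,2].round(4),"q",o['joints'].round(2),"F",o['contact_force'].round(1),"M",o['moment'].round(3),"w",round(o['grip_width'],4),round(o['gripper_force'],1),"t",o['clock'])
    D=(np.array([x,y,z])-p)/n*1000
    for i in range(n):
        a=np.radians(cur+d*i/n); ty=np.array([np.cos(a),np.sin(a),0]); tz=np.array([0,0,-1]); tx=np.cross(ty,tz)
        print(json.dumps(dict(dx=round(D@tx,1),dy=round(D@ty,1),dz=round(D@tz,1),rz=round(-d/n,2))))
if __name__=="__main__": a=list(map(float,sys.argv[1:])); plan(*a[:4],int(a[4]))
E
python3 plan.py .5392 -.1633 .16 15.95 12
```

```text
pos [ 0.2993 -0.6045  0.2524] yaw -63.66 tilt [-8.0e-04  1.4e-03 -1.0e+00] q [ 1.    0.48  0.02  1.56 -0.01  1.11 -0.08] F [-0.1  0.5 -0.4] M [0.021 0.013 0.031] w 0.0856 0.0 t 0.1
{"dx": 34.2, "dy": -24.1, "dz": 7.7, "rz": -6.63}
{"dx": 36.8, "dy": -20.0, "dz": 7.7, "rz": -6.63}
{"dx": 38.8, "dy": -15.6, "dz": 7.7, "rz": -6.63}
{"dx": 40.4, "dy": -11.0, "dz": 7.7, "rz": -6.63}
{"dx": 41.4, "dy": -6.2, "dz": 7.7, "rz": -6.63}
{"dx": 41.8, "dy": -1.4, "dz": 7.7, "rz": -6.63}
{"dx": 41.7, "dy": 3.4, "dz": 7.7, "rz": -6.63}
{"dx": 41.0, "dy": 8.2, "dz": 7.7, "rz": -6.63}
{"dx": 39.8, "dy": 12.9, "dz": 7.7, "rz": -6.63}
{"dx": 38.1, "dy": 17.4, "dz": 7.7, "rz": -6.63}
{"dx": 35.8, "dy": 21.7, "dz": 7.7, "rz": -6.63}
{"dx": 33.0, "dy": 25.7, "dz": 7.7, "rz": -6.63}
```

Emit:
step_arm(
  moves=[
    {"dx": 34, "dy": -24, "dz": 2, "rz": -6.6, "gripper": 0},
    {"dx": 37, "dy": -20, "dz": 2, "rz": -6.6},
    {"dx": 39, "dy": -16, "dz": 2, "rz": -6.6},
    {"dx": 40, "dy": -11, "dz": 2, "rz": -6.6},
    {"dx": 41, "dy": -6, "dz": 2, "rz": -6.6},
    {"dx": 42, "dy": -1, "dz": 2, "rz": -6.6},
    {"dx": 42, "dy": 3, "dz": 8, "rz": -6.6},
    {"dx": 41, "dy": 8, "dz": 10, "rz": -6.6},
    {"dx": 40, "dy": 13, "dz": 12, "rz": -6.6},
    {"dx": 38, "dy": 17, "dz": 15, "rz": -6.6},
    {"dx": 36, "dy": 22, "dz": 15, "rz": -6.6},
    {"dx": 33, "dy": 26, "dz": 15, "rz": -6.6},
    {},
    {},
  ],
)

```text
invalid input at $.moves[0]: expected keys rx, ry, rz, dx, dy, dz, gripper
```

```bash
python3 plan.py .5392 -.1633 .094 15.95 3
```

```text
pos [ 0.2993 -0.6045  0.2524] yaw -63.66 tilt [-8.0e-04  1.4e-03 -1.0e+00] q [ 1.    0.48  0.02  1.56 -0.01  1.11 -0.08] F [-0.1  0.5 -0.4] M [0.021 0.013 0.031] w 0.0856 0.0 t 0.1
{"dx": 136.9, "dy": -96.3, "dz": 52.8, "rz": -26.54}
{"dx": 165.5, "dy": -25.0, "dz": 52.8, "rz": -26.54}
{"dx": 159.2, "dy": 51.6, "dz": 52.8, "rz": -26.54}
```

All keys are required.

Emit:
step_arm(
  moves=[
    {"rx": 0, "ry": 0, "rz": -6.6, "dx": 34, "dy": -24, "dz": 2, "gripper": 0},
    {"rx": 0, "ry": 0, "rz": -6.6, "dx": 37, "dy": -20, "dz": 2, "gripper": 0},
    {"rx": 0, "ry": 0, "rz": -6.6, "dx": 39, "dy": -16, "dz": 2, "gripper": 0},
    {"rx": 0, "ry": 0, "rz": -6.6, "dx": 40, "dy": -11, "dz": 2, "gripper": 0},
    {"rx": 0, "ry": 0, "rz": -6.6, "dx": 41, "dy": -6, "dz": 2, "gripper": 0},
    {"rx": 0, "ry": 0, "rz": -6.6, "dx": 42, "dy": -1, "dz": 2, "gripper": 0},
    {"rx": 0, "ry": 0, "rz": -6.6, "dx": 42, "dy": 3, "dz": 8, "gripper": 0},
    {"rx": 0, "ry": 0, "rz": -6.6, "dx": 41, "dy": 8, "dz": 10, "gripper": 0},
    {"rx": 0, "ry": 0, "rz": -6.6, "dx": 40, "dy": 13, "dz": 12, "gripper": 0},
    {"rx": 0, "ry": 0, "rz": -6.6, "dx": 38, "dy": 17, "dz": 15, "gripper": 0},
    {"rx": 0, "ry": 0, "rz": -6.6, "dx": 36, "dy": 22, "dz": 15, "gripper": 0},
    {"rx": 0, "ry": 0, "rz": -6.6, "dx": 33, "dy": 26, "dz": 15, "gripper": 0},
    {"rx": 0, "ry": 0, "rz": 0, "dx": 0, "dy": 0, "dz": 0, "gripper": 0},
    {"rx": 0, "ry": 0, "rz": 0, "dx": 0, "dy": 0, "dz": 0, "gripper": 0},
  ],
)

```text
clock: 1.85
tcp_pos: [0.5403, -0.1646, 0.166]
orientation: [-1.901, -2.5, 0.001]
contact_force: [0.6, -0.9, 0.6]
grip_width: 0.0428
gripper_force: 0.0
```

```bash
python3 plan.py .5392 -.1633 .094 15.95 3
```

```text
pos [ 0.5403 -0.1646  0.166 ] yaw 15.49 tilt [-1.e-03 -3.e-04 -1.e+00] q [ 0.51  0.43 -0.41  1.88  0.22  0.88  0.26] F [ 0.6 -0.9  0.6] M [-0.063 -0.03   0.017] w 0.0428 0.0 t 1.85
{"dx": 0.5, "dy": -0.2, "dz": 24.0, "rz": -0.15}
{"dx": 0.5, "dy": -0.2, "dz": 24.0, "rz": -0.15}
{"dx": 0.5, "dy": -0.2, "dz": 24.0, "rz": -0.15}
```

Emit:
step_arm(
  moves=[
    {"rx": 0, "ry": 0, "rz": -0.5, "dx": 1.5, "dy": -0.7, "dz": 24, "gripper": 0},
    {"rx": 0, "ry": 0, "rz": 0, "dx": 0, "dy": 0, "dz": 24, "gripper": 0},
    {"rx": 0, "ry": 0, "rz": 0, "dx": 0, "dy": 0, "dz": 24, "gripper": 0},
    {"rx": 0, "ry": 0, "rz": 0, "dx": 0, "dy": 0, "dz": 0, "gripper": 0},
    {"rx": 0, "ry": 0, "rz": 0, "dx": 0, "dy": 0, "dz": 0, "gripper": -1},
    {"rx": 0, "ry": 0, "rz": 0, "dx": 0, "dy": 0, "dz": 0, "gripper": -1},
    {"rx": 0, "ry": 0, "rz": 0, "dx": 0, "dy": 0, "dz": 0, "gripper": -1},
    {"rx": 0, "ry": 0, "rz": 0, "dx": 0, "dy": 0, "dz": 0, "gripper": -1},
    {"rx": 0, "ry": 0, "rz": 0, "dx": 0, "dy": 0, "dz": 0, "gripper": -1},
  ],
  grip_force=40,
)

```text
clock: 2.98
tcp_pos: [0.5406, -0.1633, 0.0955]
orientation: [1.889, 2.508, 0.001]
contact_force: [-0.9, -0.5, 6.6]
grip_width: 0.0123
gripper_force: 43.2
```

```bash
python3 plan.py .5392 -.1633 .094 15.95 1; python3 -c "
from h import *
f=r.grab_frame('top');cv2.imwrite('pics/g.png',cv2.resize(f[150:225,310:410],None,fx=6,fy=6,interpolation=2))"
```

```text
pos [ 0.5406 -0.1633  0.0955] yaw 16.03 tilt [ 0.002  -0.0011 -1.    ] q [ 0.48  0.53 -0.38  1.93  0.28  0.74  0.21] F [-0.9 -0.5  6.6] M [-0.273  0.182 -0.035] w 0.0123 43.2 t 2.975
{"dx": 0.4, "dy": -1.3, "dz": 1.5, "rz": 0.08}
```

View pics/g.png

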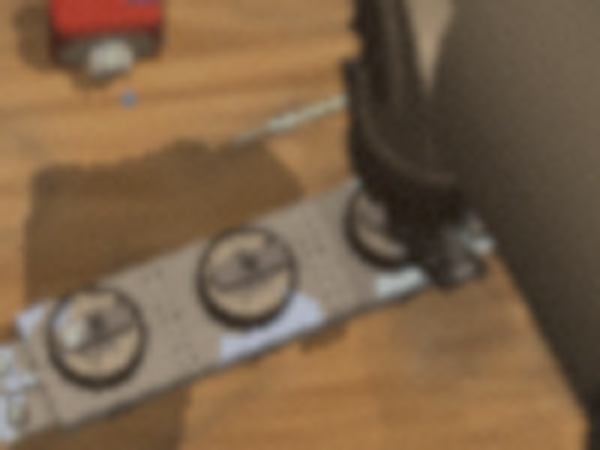

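The fingers hold bar 3 (12 mm opening), and the other two bars are visible at (90,330) and (245,265). Now turn it.

Emit:
step_arm(
  moves=[
    {"rx": 0, "ry": 0, "rz": 0, "dx": 0, "dy": 0, "dz": -1, "gripper": -1},
    {"rx": 0, "ry": 0, "rz": 0, "dx": 0, "dy": 0, "dz": 0, "gripper": -1},
  ],
)

```text
clock: 3.28
tcp_pos: [0.5401, -0.1629, 0.0956]
orientation: [1.889, 2.509, 0.001]
contact_force: [0.6, -0.6, 1.9]
grip_width: 0.0121
gripper_force: 42.6
```

```bash
python3 plan.py .5392 -.1633 .094 15.95 1
```

```text
pos [ 0.5401 -0.1629  0.0956] yaw 16.04 tilt [ 1.1e-03 -3.0e-04 -1.0e+00] q [ 0.48  0.53 -0.38  1.93  0.28  0.74  0.21] F [ 0.6 -0.6  1.9] M [-0.256 -0.311  0.027] w 0.0121 42.6 t 3.275
{"dx": -0.1, "dy": -1.0, "dz": 1.6, "rz": 0.09}
```

Emit:
step_arm(
  moves=[
    {"rx": 0, "ry": 0, "rz": -6, "dx": 0, "dy": 0, "dz": 0, "gripper": -1},
    {"rx": 0, "ry": 0, "rz": -6, "dx": 0, "dy": 0, "dz": 0, "gripper": -1},
    {"rx": 0, "ry": 0, "rz": -6, "dx": 0, "dy": 0, "dz": 0, "gripper": -1},
    {"rx": 0, "ry": 0, "rz": -6, "dx": 0, "dy": 0, "dz": 0, "gripper": -1},
  ],
)

```text
clock: 3.78
tcp_pos: [0.5396, -0.1637, 0.0956]
orientation: [1.323, 2.849, -0.002]
contact_force: [-0.9, -4.0, 3.8]
grip_width: 0.0118
gripper_force: 42.8
```

```bash
python3 plan.py .5392 -.1633 .094 45.95 1;python3 -c "
from bench import r
print(r.get_obs()['tau'],r.get_obs()['qvel'])"
```

```text
pos [ 0.5396 -0.1637  0.0956] yaw 40.18 tilt [-1.0e-04 -1.1e-03 -1.0e+00] q [ 0.56  0.54 -0.48  1.92  0.36  0.76  0.57] F [-0.9 -4.   3.8] M [-0.777  0.123 -0.162] w 0.0118 42.8 t 3.775
{"dx": 0.6, "dy": -0.0, "dz": 1.6, "rz": -5.77}
[ -2.64056548 -51.45705342  -6.76981509 -19.03021932  -0.74872462
  -0.35003101  -0.77411899] [ 0.15361106  0.03821751 -0.19654963 -0.00963932  0.15048245  0.04814355
  0.70582808]
```

Emit:
step_arm(
  moves=[
    {"rx": 0, "ry": 0, "rz": -6, "dx": 0, "dy": 0, "dz": 0, "gripper": -1},
    {"rx": 0, "ry": 0, "rz": 0, "dx": 0, "dy": 0, "dz": 0, "gripper": -1},
    {"rx": 0, "ry": 0, "rz": 0, "dx": 0, "dy": 0, "dz": 0, "gripper": -1},
  ],
)

```text
clock: 4.15
tcp_pos: [0.5395, -0.1639, 0.0955]
orientation: [1.18, 2.911, -0.002]
contact_force: [-1.2, -5.7, 6.2]
grip_width: 0.0123
gripper_force: 43.0
```

```bash
python3 plan.py .5392 -.1633 .094 45.95 1;python3 -c "
from bench import r
print(r.get_obs()['tau'])"
```

```text
pos [ 0.5395 -0.1639  0.0955] yaw 45.89 tilt [-3.0e-04 -1.4e-03 -1.0e+00] q [ 0.58  0.55 -0.51  1.92  0.38  0.77  0.66] F [-1.2 -5.7  6.2] M [-1.253  0.344 -0.044] w 0.0123 43.0 t 4.15
{"dx": 0.6, "dy": 0.2, "dz": 1.5, "rz": -0.06}
[-2.63588369e+00 -5.00482249e+01 -8.74760628e+00 -1.86916763e+01
 -1.11824624e+00 -7.05801733e-01  7.97562185e-03]
```

Emit:
step_arm(
  moves=[
    {"rx": 0, "ry": 0, "rz": 0, "dx": 0, "dy": 0, "dz": 0, "gripper": 0},
    {"rx": 0, "ry": 0, "rz": 0, "dx": 0, "dy": 0, "dz": 0, "gripper": 0},
    {"rx": 0, "ry": 0, "rz": 0, "dx": 0, "dy": 0, "dz": 0, "gripper": 0},
    {"rx": 0, "ry": 0, "rz": 0, "dx": 0, "dy": 0, "dz": -20, "gripper": 0},
    {"rx": 0, "ry": 0, "rz": 0, "dx": 0, "dy": 0, "dz": -28, "gripper": 0},
    {"rx": 0, "ry": 0, "rz": 0, "dx": 0, "dy": 0, "dz": 0, "gripper": 0},
  ],
)

```text
clock: 4.9
tcp_pos: [0.5416, -0.1629, 0.1465]
orientation: [1.174, 2.908, 0.001]
contact_force: [0.5, 0.0, -1.1]
grip_width: 0.0431
gripper_force: 0.0
```

```bash
python3 plan.py .5168 -.0823 .142 15.95 3
```

```text
pos [ 0.5416 -0.1629  0.1465] yaw 46.04 tilt [ 0.0052 -0.0013 -1.    ] q [ 0.61  0.48 -0.55  1.89  0.32  0.85  0.7 ] F [ 0.5  0.  -1.1] M [0.028 0.017 0.02 ] w 0.0431 0.0 t 4.9
{"dx": 24.6, "dy": 13.6, "dz": 1.5, "rz": 10.03}
{"dx": 26.6, "dy": 9.1, "dz": 1.5, "rz": 10.03}
{"dx": 27.8, "dy": 4.3, "dz": 1.5, "rz": 10.03}
```

Emit:
step_arm(
  moves=[
    {"rx": 0, "ry": 0, "rz": 10, "dx": 24.6, "dy": 13.6, "dz": 0, "gripper": 0},
    {"rx": 0, "ry": 0, "rz": 10, "dx": 26.6, "dy": 9.1, "dz": 0, "gripper": 0},
    {"rx": 0, "ry": 0, "rz": 10, "dx": 27.8, "dy": 4.3, "dz": 0, "gripper": 0},
    {"rx": 0, "ry": 0, "rz": 0, "dx": 0, "dy": 0, "dz": 15, "gripper": 0},
    {"rx": 0, "ry": 0, "rz": 0, "dx": 0, "dy": 0, "dz": 0, "gripper": 0},
    {"rx": 0, "ry": 0, "rz": 0, "dx": 0, "dy": 0, "dz": 0, "gripper": 0},
  ],
)

```text
clock: 5.65
tcp_pos: [0.5148, -0.0832, 0.1281]
orientation: [-1.89, -2.509, 0.001]
contact_force: [0.1, -0.4, -0.6]
grip_width: 0.0428
gripper_force: 0.0
```

```bash
python3 plan.py .5168 -.0823 .097 15.95 1
```

```text
pos [ 0.5148 -0.0832  0.1281] yaw 16.01 tilt [-5.e-04 -1.e-04 -1.e+00] q [ 0.4   0.43 -0.45  2.01  0.26  0.76  0.08] F [ 0.1 -0.4 -0.6] M [ 0.054 -0.015 -0.044] w 0.0428 0.0 t 5.65
{"dx": 0.4, "dy": 2.1, "dz": 31.1, "rz": 0.06}
```

Emit:
step_arm(
  moves=[
    {"rx": 0, "ry": 0, "rz": 0, "dx": 0.4, "dy": 2.1, "dz": 11, "gripper": 0},
    {"rx": 0, "ry": 0, "rz": 0, "dx": 0, "dy": 0, "dz": 20, "gripper": 0},
    {"rx": 0, "ry": 0, "rz": 0, "dx": 0, "dy": 0, "dz": 0, "gripper": 0},
    {"rx": 0, "ry": 0, "rz": 0, "dx": 0, "dy": 0, "dz": 0, "gripper": -1},
    {"rx": 0, "ry": 0, "rz": 0, "dx": 0, "dy": 0, "dz": 0, "gripper": -1},
    {"rx": 0, "ry": 0, "rz": 0, "dx": 0, "dy": 0, "dz": 0, "gripper": -1},
    {"rx": 0, "ry": 0, "rz": 0, "dx": 0, "dy": 0, "dz": 0, "gripper": -1},
    {"rx": 0, "ry": 0, "rz": 0, "dx": 0, "dy": 0, "dz": 0, "gripper": -1},
  ],
)

```text
clock: 6.65
tcp_pos: [0.5174, -0.0812, 0.0979]
orientation: [1.889, 2.509, 0.001]
contact_force: [1.0, -0.5, 4.9]
grip_width: 0.012
gripper_force: 43.1
```

```bash
python3 plan.py .5168 -.0823 .097 15.95 1
```

```text
pos [ 0.5174 -0.0812  0.0979] yaw 16.04 tilt [ 1.6e-03 -2.0e-04 -1.0e+00] q [ 0.38  0.48 -0.43  2.02  0.3   0.7   0.05] F [ 1.  -0.5  4.9] M [ 0.059 -0.238  0.017] w 0.012 43.1 t 6.65
{"dx": -0.9, "dy": -0.9, "dz": 0.9, "rz": 0.09}
```

Emit:
step_arm(
  moves=[
    {"rx": 0, "ry": 0, "rz": -6, "dx": 0, "dy": 0, "dz": 0, "gripper": -1},
    {"rx": 0, "ry": 0, "rz": -6, "dx": 0, "dy": 0, "dz": 0, "gripper": -1},
    {"rx": 0, "ry": 0, "rz": -6, "dx": 0, "dy": 0, "dz": 0, "gripper": -1},
    {"rx": 0, "ry": 0, "rz": -6, "dx": 0, "dy": 0, "dz": 0, "gripper": -1},
  ],
)

```text
clock: 7.15
tcp_pos: [0.5163, -0.0818, 0.0978]
orientation: [-1.322, -2.85, 0.002]
contact_force: [-1.9, -1.0, 7.6]
grip_width: 0.012
gripper_force: 43.6
```

```bash
python3 plan.py .5168 -.0823 .094 45.95 1;python3 -c "
from bench import r
print(r.get_obs()['tau'])"
```

```text
pos [ 0.5163 -0.0818  0.0978] yaw 40.22 tilt [-8.0e-04 -1.3e-03 -1.0e+00] q [ 0.46  0.49 -0.53  2.02  0.37  0.73  0.41] F [-1.9 -1.   7.6] M [-0.393  0.682 -0.019] w 0.012 43.6 t 7.15
{"dx": -0.7, "dy": 0.1, "dz": 3.8, "rz": -5.73}
[ -1.93088025 -45.4179883   -5.39717451 -18.64103973  -0.32921271
  -1.07743833  -0.92215927]
```

Emit:
step_arm(
  moves=[
    {"rx": 0, "ry": 0, "rz": -6, "dx": 0, "dy": 0, "dz": 0, "gripper": -1},
    {"rx": 0, "ry": 0, "rz": 0, "dx": 0, "dy": 0, "dz": 0, "gripper": -1},
    {"rx": 0, "ry": 0, "rz": 0, "dx": 0, "dy": 0, "dz": 0, "gripper": -1},
  ],
)

```text
clock: 7.52
tcp_pos: [0.5161, -0.0821, 0.0978]
orientation: [-1.176, -2.912, 0.003]
contact_force: [-2.7, -1.5, 9.5]
grip_width: 0.0119
gripper_force: 43.8
```

```bash
python3 plan.py .5168 -.0823 .094 45.95 1;python3 -c "
from bench import r
print(r.get_obs()['tau'])"
```

```text
pos [ 0.5161 -0.0821  0.0978] yaw 46.01 tilt [-0.0013 -0.0016 -1.    ] q [ 0.48  0.5  -0.55  2.02  0.39  0.73  0.49] F [-2.7 -1.5  9.5] M [-0.473  0.704 -0.046] w 0.0119 43.8 t 7.525
{"dx": -0.7, "dy": 0.4, "dz": 3.8, "rz": 0.06}
[-9.68114287e-01 -4.47431374e+01 -6.32608876e+00 -1.86751771e+01
 -1.66763607e-01 -1.14200290e+00  1.02041411e-02]
```

Emit:
step_arm(
  moves=[
    {"rx": 0, "ry": 0, "rz": 0, "dx": 0, "dy": 0, "dz": 0, "gripper": 0},
    {"rx": 0, "ry": 0, "rz": 0, "dx": 0, "dy": 0, "dz": 0, "gripper": 0},
    {"rx": 0, "ry": 0, "rz": 0, "dx": 0, "dy": 0, "dz": 0, "gripper": 0},
    {"rx": 0, "ry": 0, "rz": 0, "dx": 0, "dy": 0, "dz": -20, "gripper": 0},
    {"rx": 0, "ry": 0, "rz": 0, "dx": 0, "dy": 0, "dz": -26, "gripper": 0},
    {"rx": 0, "ry": 0, "rz": 10, "dx": 24.6, "dy": 13.6, "dz": 0, "gripper": 0},
    {"rx": 0, "ry": 0, "rz": 10, "dx": 26.6, "dy": 9.1, "dz": 0, "gripper": 0},
    {"rx": 0, "ry": 0, "rz": 10, "dx": 27.8, "dy": 4.3, "dz": 0, "gripper": 0},
    {"rx": 0, "ry": 0, "rz": 0, "dx": 0, "dy": 0, "dz": 15, "gripper": 0},
    {"rx": 0, "ry": 0, "rz": 0, "dx": 0, "dy": 0, "dz": 0, "gripper": 0},
    {"rx": 0, "ry": 0, "rz": 0, "dx": 0, "dy": 0, "dz": 0, "gripper": 0},
  ],
)

```text
clock: 8.9
tcp_pos: [0.4919, -0.0016, 0.128]
orientation: [-1.89, -2.509, 0.001]
contact_force: [-0.4, -0.3, -0.2]
grip_width: 0.0428
gripper_force: 0.0
```

```bash
python3 plan.py .4937 -.0011 .098 15.95 1
```

```text
pos [ 0.4919 -0.0016  0.128 ] yaw 16.02 tilt [-7.e-04 -1.e-04 -1.e+00] q [ 0.29  0.39 -0.5   2.07  0.27  0.74 -0.1 ] F [-0.4 -0.3 -0.2] M [ 0.058 -0.018  0.005] w 0.0428 0.0 t 8.9
{"dx": 0.0, "dy": 1.9, "dz": 30.0, "rz": 0.07}
```

Emit:
step_arm(
  moves=[
    {"rx": 0, "ry": 0, "rz": 0, "dx": 0, "dy": 1.9, "dz": 10, "gripper": 0},
    {"rx": 0, "ry": 0, "rz": 0, "dx": 0, "dy": 0, "dz": 20, "gripper": 0},
    {"rx": 0, "ry": 0, "rz": 0, "dx": 0, "dy": 0, "dz": 0, "gripper": 0},
    {"rx": 0, "ry": 0, "rz": 0, "dx": 0, "dy": 0, "dz": 0, "gripper": -1},
    {"rx": 0, "ry": 0, "rz": 0, "dx": 0, "dy": 0, "dz": 0, "gripper": -1},
    {"rx": 0, "ry": 0, "rz": 0, "dx": 0, "dy": 0, "dz": 0, "gripper": -1},
    {"rx": 0, "ry": 0, "rz": 0, "dx": 0, "dy": 0, "dz": 0, "gripper": -1},
    {"rx": 0, "ry": 0, "rz": 0, "dx": 0, "dy": 0, "dz": 0, "gripper": -1},
  ],
)

```text
clock: 9.9
tcp_pos: [0.4943, 0.0, 0.0988]
orientation: [1.889, 2.509, 0.002]
contact_force: [0.9, 0.0, 5.3]
grip_width: 0.0117
gripper_force: 43.5
```

```bash
python3 plan.py .4937 -.0011 .097 15.95 1
```

```text
pos [0.4943 0.     0.0988] yaw 16.05 tilt [ 1.5e-03  1.0e-04 -1.0e+00] q [ 0.26  0.44 -0.47  2.08  0.31  0.68 -0.14] F [0.9 0.  5.3] M [ 0.054 -0.174  0.021] w 0.0117 43.5 t 9.9
{"dx": -0.9, "dy": -0.9, "dz": 1.8, "rz": 0.1}
```

Emit:
step_arm(
  moves=[
    {"rx": 0, "ry": 0, "rz": -6, "dx": 0, "dy": 0, "dz": 0, "gripper": -1},
    {"rx": 0, "ry": 0, "rz": -6, "dx": 0, "dy": 0, "dz": 0, "gripper": -1},
    {"rx": 0, "ry": 0, "rz": -6, "dx": 0, "dy": 0, "dz": 0, "gripper": -1},
    {"rx": 0, "ry": 0, "rz": -6, "dx": 0, "dy": 0, "dz": 0, "gripper": -1},
  ],
)

```text
clock: 10.4
tcp_pos: [0.4934, -0.0005, 0.0988]
orientation: [1.322, 2.85, -0.002]
contact_force: [-0.8, -1.5, 9.3]
grip_width: 0.012
gripper_force: 44.0
```

```bash
python3 plan.py .4937 -.0011 .094 45.95 1
```

```text
pos [ 0.4934 -0.0005  0.0988] yaw 40.22 tilt [-5.0e-04 -1.1e-03 -1.0e+00] q [ 0.34  0.46 -0.57  2.08  0.38  0.7   0.22] F [-0.8 -1.5  9.3] M [-0.299  0.656  0.007] w 0.012 44.0 t 10.4
{"dx": -0.6, "dy": -0.2, "dz": 4.8, "rz": -5.73}
```

Emit:
step_arm(
  moves=[
    {"rx": 0, "ry": 0, "rz": -6, "dx": 0, "dy": 0, "dz": 0, "gripper": -1},
  ],
)

```text
clock: 10.52
tcp_pos: [0.4932, -0.0007, 0.0988]
orientation: [-1.171, -2.915, 0.003]
contact_force: [-2.5, -1.6, 11.2]
grip_width: 0.0121
gripper_force: 44.1
```

```bash
python3 plan.py .4937 -.0011 .094 45.95 1
```

```text
pos [ 0.4932 -0.0007  0.0988] yaw 46.21 tilt [-9.0e-04 -1.5e-03 -1.0e+00] q [ 0.36  0.47 -0.6   2.08  0.4   0.71  0.31] F [-2.5 -1.6 11.2] M [-0.457  0.712 -0.002] w 0.0121 44.1 t 10.525
{"dx": -0.6, "dy": 0.1, "dz": 4.8, "rz": 0.26}
```

Emit:
step_arm(
  moves=[
    {"rx": 0, "ry": 0, "rz": 0, "dx": 0, "dy": 0, "dz": 0, "gripper": 0},
    {"rx": 0, "ry": 0, "rz": 0, "dx": 0, "dy": 0, "dz": 0, "gripper": 0},
    {"rx": 0, "ry": 0, "rz": 0, "dx": 0, "dy": 0, "dz": 0, "gripper": 0},
    {"rx": 0, "ry": 0, "rz": 0, "dx": 0, "dy": 0, "dz": -22, "gripper": 0},
    {"rx": 0, "ry": 0, "rz": 0, "dx": 0, "dy": 0, "dz": -26, "gripper": 0},
    {"rx": 0, "ry": 0, "rz": 0, "dx": 0, "dy": 0, "dz": 0, "gripper": 0},
  ],
)

```text
clock: 11.28
tcp_pos: [0.4948, 0.0001, 0.1478]
orientation: [1.175, 2.91, 0.002]
contact_force: [-0.2, 0.1, -1.2]
grip_width: 0.0426
gripper_force: 0.0
```

```bash
python3 plan.py .5403 -.1633 .130 45.95 4
```

```text
pos [4.948e-01 1.000e-04 1.478e-01] yaw 46.01 tilt [ 3.5e-03 -2.0e-04 -1.0e+00] q [ 0.41  0.39 -0.64  2.04  0.33  0.8   0.37] F [-0.2  0.1 -1.2] M [ 0.008 -0.    -0.046] w 0.0426 0.0 t 11.275
{"dx": -36.6, "dy": -21.5, "dz": 4.4, "rz": 0.02}
{"dx": -36.6, "dy": -21.5, "dz": 4.4, "rz": 0.02}
{"dx": -36.6, "dy": -21.5, "dz": 4.4, "rz": 0.02}
{"dx": -36.6, "dy": -21.5, "dz": 4.4, "rz": 0.02}
```

Emit:
step_arm(
  moves=[
    {"rx": 0, "ry": 0, "rz": 0, "dx": -36.6, "dy": -21.5, "dz": 0, "gripper": 0},
    {"rx": 0, "ry": 0, "rz": 0, "dx": -36.6, "dy": -21.5, "dz": 0, "gripper": 0},
    {"rx": 0, "ry": 0, "rz": 0, "dx": -36.6, "dy": -21.5, "dz": 0, "gripper": 0},
    {"rx": 0, "ry": 0, "rz": 0, "dx": -36.6, "dy": -21.5, "dz": 10, "gripper": 0},
    {"rx": 0, "ry": 0, "rz": 0, "dx": 0, "dy": 0, "dz": 10, "gripper": 0},
    {"rx": 0, "ry": 0, "rz": 0, "dx": 0, "dy": 0, "dz": 0, "gripper": 0},
    {"rx": 0, "ry": 0, "rz": 0, "dx": 0, "dy": 0, "dz": 0, "gripper": 0},
  ],
)

```text
clock: 12.15
tcp_pos: [0.5391, -0.162, 0.1262]
orientation: [-1.172, -2.914, -0.001]
contact_force: [0.3, 0.2, 0.0]
grip_width: 0.0426
gripper_force: 0.0
```

```bash
python3 plan.py .5400 -.1633 .097 45.95 1
```

```text
pos [ 0.5391 -0.162   0.1262] yaw 46.17 tilt [-4.e-04  7.e-04 -1.e+00] q [ 0.62  0.51 -0.57  1.91  0.37  0.83  0.67] F [0.3 0.2 0. ] M [ 0.003 -0.019 -0.013] w 0.0426 0.0 t 12.15
{"dx": -1.5, "dy": -0.3, "dz": 29.2, "rz": 0.22}
```

Emit:
step_arm(
  moves=[
    {"rx": 0, "ry": 0, "rz": 0, "dx": -1.5, "dy": -0.3, "dz": 9, "gripper": 0},
    {"rx": 0, "ry": 0, "rz": 0, "dx": 0, "dy": 0, "dz": 20, "gripper": 0},
    {"rx": 0, "ry": 0, "rz": 0, "dx": 0, "dy": 0, "dz": 0, "gripper": 0},
    {"rx": 0, "ry": 0, "rz": 0, "dx": 0, "dy": 0, "dz": 0, "gripper": -1},
    {"rx": 0, "ry": 0, "rz": 0, "dx": 0, "dy": 0, "dz": 0, "gripper": -1},
    {"rx": 0, "ry": 0, "rz": 0, "dx": 0, "dy": 0, "dz": 0, "gripper": -1},
    {"rx": 0, "ry": 0, "rz": 0, "dx": 0, "dy": 0, "dz": 0, "gripper": -1},
    {"rx": 0, "ry": 0, "rz": 0, "dx": 0, "dy": 0, "dz": 0, "gripper": -1},
  ],
  grip_force=60,
)

```text
clock: 13.15
tcp_pos: [0.5405, -0.1649, 0.0977]
orientation: [1.176, 2.913, 0.0]
contact_force: [-0.8, 0.5, 4.2]
grip_width: 0.0113
gripper_force: 60.3
```

```bash
python3 plan.py .5400 -.1633 .097 45.95 1
```

```text
pos [ 0.5405 -0.1649  0.0977] yaw 46.04 tilt [ 8.e-04 -1.e-04 -1.e+00] q [ 0.61  0.55 -0.54  1.92  0.4   0.78  0.64] F [-0.8  0.5  4.2] M [ 0.13   0.178 -0.01 ] w 0.0113 60.3 t 13.15
{"dx": 1.4, "dy": 0.8, "dz": 0.7, "rz": 0.09}
```

Emit:
step_arm(
  moves=[
    {"rx": 0, "ry": 0, "rz": -6, "dx": 0, "dy": 0, "dz": 0, "gripper": -1},
    {"rx": 0, "ry": 0, "rz": -6, "dx": 0, "dy": 0, "dz": 0, "gripper": -1},
    {"rx": 0, "ry": 0, "rz": -6, "dx": 0, "dy": 0, "dz": 0, "gripper": -1},
  ],
)

```text
clock: 13.52
tcp_pos: [0.5401, -0.1654, 0.0977]
orientation: [0.701, 3.062, -0.001]
contact_force: [-1.9, -0.7, 4.5]
grip_width: 0.0111
gripper_force: 60.6
```

```bash
python3 plan.py .5400 -.1633 .097 45.95 1
```

```text
pos [ 0.5401 -0.1654  0.0977] yaw 64.2 tilt [-1.e-04 -9.e-04 -1.e+00] q [ 0.66  0.57 -0.62  1.91  0.46  0.8   0.91] F [-1.9 -0.7  4.5] M [-0.139  0.349 -0.134] w 0.0111 60.6 t 13.525
{"dx": 1.0, "dy": 1.9, "dz": 0.7, "rz": 18.25}
```

Emit:
step_arm(
  moves=[
    {"rx": 0, "ry": 0, "rz": 6, "dx": 0, "dy": 0, "dz": 0, "gripper": -1},
    {"rx": 0, "ry": 0, "rz": 6, "dx": 0, "dy": 0, "dz": 0, "gripper": -1},
    {"rx": 0, "ry": 0, "rz": 6, "dx": 0, "dy": 0, "dz": 0, "gripper": -1},
  ],
)

```text
clock: 13.9
tcp_pos: [0.5405, -0.1648, 0.0977]
orientation: [1.18, 2.911, 0.0]
contact_force: [-0.5, 1.0, 3.9]
grip_width: 0.0115
gripper_force: 60.4
```

```bash
python3 plan.py .5400 -.1633 .097 45.95 1
```

```text
pos [ 0.5405 -0.1648  0.0977] yaw 45.88 tilt [ 7.e-04 -2.e-04 -1.e+00] q [ 0.61  0.55 -0.54  1.92  0.4   0.78  0.64] F [-0.5  1.   3.9] M [0.161 0.084 0.164] w 0.0115 60.4 t 13.9
{"dx": 1.4, "dy": 0.8, "dz": 0.7, "rz": -0.07}
```

Roller 3 drags: ±0.15 N m against about 0.01 for the others. Pulling it straight up.

Emit:
step_arm(
  moves=[
    {"rx": 0, "ry": 0, "rz": 0, "dx": 0, "dy": 0, "dz": -3, "gripper": -1},
    {"rx": 0, "ry": 0, "rz": 0, "dx": 0, "dy": 0, "dz": -3, "gripper": -1},
    {"rx": 0, "ry": 0, "rz": 0, "dx": 0, "dy": 0, "dz": -4, "gripper": -1},
    {"rx": 0, "ry": 0, "rz": 0, "dx": 0, "dy": 0, "dz": -4, "gripper": -1},
    {"rx": 0, "ry": 0, "rz": 0, "dx": 0, "dy": 0, "dz": -4, "gripper": -1},
    {"rx": 0, "ry": 0, "rz": 0, "dx": 0, "dy": 0, "dz": -4, "gripper": -1},
    {"rx": 0, "ry": 0, "rz": 0, "dx": 0, "dy": 0, "dz": -4, "gripper": -1},
    {"rx": 0, "ry": 0, "rz": 0, "dx": 0, "dy": 0, "dz": -4, "gripper": -1},
    {"rx": 0, "ry": 0, "rz": 0, "dx": 0, "dy": 0, "dz": -20, "gripper": -1},
    {"rx": 0, "ry": 0, "rz": 0, "dx": 0, "dy": 0, "dz": -25, "gripper": -1},
    {"rx": 0, "ry": 0, "rz": 0, "dx": 0, "dy": 0, "dz": -28, "gripper": -1},
    {"rx": 0, "ry": 0, "rz": 0, "dx": 0, "dy": 0, "dz": 0, "gripper": -1},
  ],
  grip_force=80,
)

```text
clock: 15.4
tcp_pos: [0.5419, -0.165, 0.2035]
orientation: [1.174, 2.908, 0.001]
contact_force: [0.4, -0.7, -2.7]
grip_width: 0.0106
gripper_force: 81.9
```

```bash
python3 plan.py .4986 .2899 .200 45.95 11; python3 -c "
from h import *
f=r.grab_frame('side');cv2.imwrite('pics/s1.png',cv2.resize(f[100:240,230:400],None,fx=4.2,fy=4.2,interpolation=2))"
```

```text
pos [ 0.5419 -0.165   0.2035] yaw 46.04 tilt [ 0.0052 -0.0016 -1.    ] q [ 0.67  0.42 -0.61  1.84  0.29  0.97  0.74] F [ 0.4 -0.7 -2.7] M [-0.012  0.016 -0.018] w 0.0106 81.9 t 15.4
{"dx": 31.5, "dy": 27.0, "dz": 0.3, "rz": 0.01}
{"dx": 31.5, "dy": 27.0, "dz": 0.3, "rz": 0.01}
{"dx": 31.5, "dy": 27.0, "dz": 0.3, "rz": 0.01}
{"dx": 31.6, "dy": 27.0, "dz": 0.3, "rz": 0.01}
{"dx": 31.6, "dy": 27.0, "dz": 0.3, "rz": 0.01}
{"dx": 31.6, "dy": 27.0, "dz": 0.3, "rz": 0.01}
{"dx": 31.6, "dy": 27.0, "dz": 0.3, "rz": 0.01}
{"dx": 31.6, "dy": 27.0, "dz": 0.3, "rz": 0.01}
{"dx": 31.6, "dy": 27.0, "dz": 0.3, "rz": 0.01}
{"dx": 31.6, "dy": 27.0, "dz": 0.3, "rz": 0.01}
{"dx": 31.6, "dy": 27.0, "dz": 0.3, "rz": 0.01}
```

View pics/s1.png

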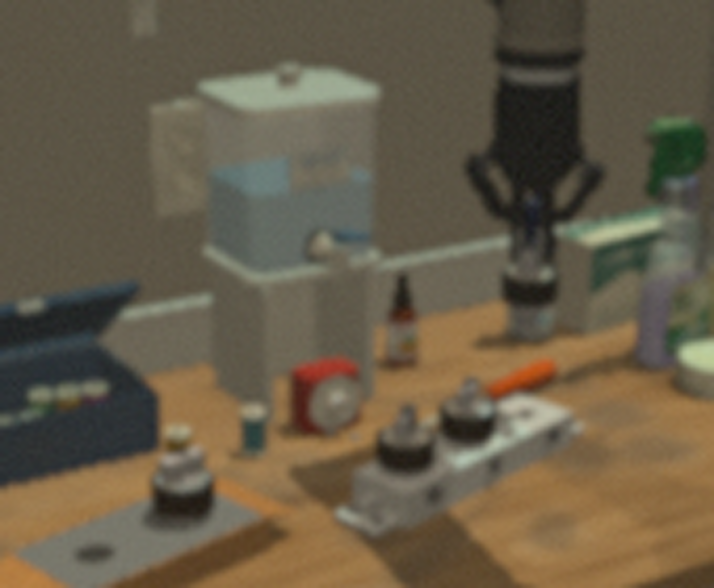

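Roller 3 hangs free in the gripper at (528,290), and slot 3 is bare. Carrying it to the nest.

Emit:
step_arm(
  moves=[
    {"rx": 0, "ry": 0, "rz": 0, "dx": 31.5, "dy": 27, "dz": 0, "gripper": -1},
    {"rx": 0, "ry": 0, "rz": 0, "dx": 31.5, "dy": 27, "dz": 0, "gripper": -1},
    {"rx": 0, "ry": 0, "rz": 0, "dx": 31.5, "dy": 27, "dz": 0, "gripper": -1},
    {"rx": 0, "ry": 0, "rz": 0, "dx": 31.5, "dy": 27, "dz": 0, "gripper": -1},
    {"rx": 0, "ry": 0, "rz": 0, "dx": 31.5, "dy": 27, "dz": 0, "gripper": -1},
    {"rx": 0, "ry": 0, "rz": 0, "dx": 31.5, "dy": 27, "dz": 0, "gripper": -1},
    {"rx": 0, "ry": 0, "rz": 0, "dx": 31.5, "dy": 27, "dz": 0, "gripper": -1},
    {"rx": 0, "ry": 0, "rz": 0, "dx": 31.5, "dy": 27, "dz": 0, "gripper": -1},
    {"rx": 0, "ry": 0, "rz": 0, "dx": 31.5, "dy": 27, "dz": 10, "gripper": -1},
    {"rx": 0, "ry": 0, "rz": 0, "dx": 31.5, "dy": 27, "dz": 20, "gripper": -1},
    {"rx": 0, "ry": 0, "rz": 0, "dx": 31.5, "dy": 27, "dz": 20, "gripper": -1},
    {"rx": 0, "ry": 0, "rz": 0, "dx": 0, "dy": 0, "dz": 0, "gripper": -1},
    {"rx": 0, "ry": 0, "rz": 0, "dx": 0, "dy": 0, "dz": 0, "gripper": -1},
  ],
)

```text
clock: 17.08
tcp_pos: [0.4965, 0.2887, 0.1495]
orientation: [-1.175, -2.913, 0.003]
contact_force: [0.1, 0.4, -2.1]
grip_width: 0.0105
gripper_force: 81.7
```

```bash
python3 plan.py .4986 .2899 .096 45.95 1
```

```text
pos [0.4965 0.2887 0.1495] yaw 46.06 tilt [-0.0014 -0.0014 -1.    ] q [-0.11  0.53 -0.69  1.86  0.42  0.91 -0.19] F [ 0.1  0.4 -2.1] M [-0.055  0.021  0.013] w 0.0105 81.7 t 17.075
{"dx": -0.6, "dy": 2.3, "dz": 53.5, "rz": 0.11}
```

Emit:
step_arm(
  moves=[
    {"rx": 0, "ry": 0, "rz": 0, "dx": -0.6, "dy": 2.3, "dz": 10, "gripper": -1},
    {"rx": 0, "ry": 0, "rz": 0, "dx": 0, "dy": 0, "dz": 12, "gripper": -1},
    {"rx": 0, "ry": 0, "rz": 0, "dx": 0, "dy": 0, "dz": 6, "gripper": -1},
    {"rx": 0, "ry": 0, "rz": 0, "dx": 0, "dy": 0, "dz": 5, "gripper": -1},
    {"rx": 0, "ry": 0, "rz": 0, "dx": 0, "dy": 0, "dz": 5, "gripper": -1},
    {"rx": 0, "ry": 0, "rz": 0, "dx": 0, "dy": 0, "dz": 0, "gripper": -1},
  ],
)

```text
clock: 17.82
tcp_pos: [0.4987, 0.2905, 0.112]
orientation: [-1.175, -2.913, 0.001]
contact_force: [0.3, -0.3, -1.8]
grip_width: 0.0109
gripper_force: 81.8
```

```bash
python3 plan.py .4986 .2899 .096 45.95 1
```

```text
pos [0.4987 0.2905 0.112 ] yaw 46.05 tilt [-5.e-04 -3.e-04 -1.e+00] q [-0.14  0.58 -0.66  1.88  0.46  0.85 -0.23] F [ 0.3 -0.3 -1.8] M [0.023 0.013 0.003] w 0.0109 81.8 t 17.825
{"dx": -0.4, "dy": -0.6, "dz": 16.0, "rz": 0.1}
```

No contact, so the foot is in the nest. Continuing down, then release.

Emit:
step_arm(
  moves=[
    {"rx": 0, "ry": 0, "rz": 0, "dx": 0, "dy": 0, "dz": 5, "gripper": -1},
    {"rx": 0, "ry": 0, "rz": 0, "dx": 0, "dy": 0, "dz": 5, "gripper": -1},
    {"rx": 0, "ry": 0, "rz": 0, "dx": 0, "dy": 0, "dz": 4, "gripper": -1},
    {"rx": 0, "ry": 0, "rz": 0, "dx": 0, "dy": 0, "dz": 2, "gripper": -1},
    {"rx": 0, "ry": 0, "rz": 0, "dx": 0, "dy": 0, "dz": 0, "gripper": -1},
  ],
)

```text
clock: 18.45
tcp_pos: [0.4989, 0.2907, 0.0962]
orientation: [-1.176, -2.913, 0.0]
contact_force: [-1.2, -0.7, -1.4]
grip_width: 0.0104
gripper_force: 81.8
```

```bash
python3 plan.py .4986 .2899 .096 45.95 1
```

```text
pos [0.4989 0.2907 0.0962] yaw 46.05 tilt [-1.e-04 -0.e+00 -1.e+00] q [-0.15  0.6  -0.64  1.88  0.48  0.82 -0.24] F [-1.2 -0.7 -1.4] M [-0.039 -0.017 -0.025] w 0.0104 81.8 t 18.45
{"dx": -0.3, "dy": -0.8, "dz": 0.2, "rz": 0.1}
```

Emit:
step_arm(
  moves=[
    {"rx": 0, "ry": 0, "rz": 0, "dx": 0, "dy": 0, "dz": 1, "gripper": -1},
    {"rx": 0, "ry": 0, "rz": 0, "dx": 0, "dy": 0, "dz": 0, "gripper": 0},
    {"rx": 0, "ry": 0, "rz": 0, "dx": 0, "dy": 0, "dz": 0, "gripper": 0},
    {"rx": 0, "ry": 0, "rz": 0, "dx": 0, "dy": 0, "dz": 0, "gripper": 0},
    {"rx": 0, "ry": 0, "rz": 0, "dx": 0, "dy": 0, "dz": -22, "gripper": 0},
    {"rx": 0, "ry": 0, "rz": 0, "dx": 0, "dy": 0, "dz": -26, "gripper": 0},
    {"rx": 0, "ry": 0, "rz": 0, "dx": 0, "dy": 0, "dz": 0, "gripper": 0},
  ],
)

```text
clock: 19.32
tcp_pos: [0.5003, 0.292, 0.1467]
orientation: [1.175, 2.91, 0.007]
contact_force: [0.6, 0.4, -0.8]
grip_width: 0.0428
gripper_force: 0.0
```

```bash
cat > bar.py <<'E'
from h import *
g=cv2.cvtColor(cv2.imread("pics/top0.png"),cv2.COLOR_BGR2GRAY).astype(np.float32)
sat=cv2.cvtColor(cv2.imread("pics/top0.png"),cv2.COLOR_BGR2HSV)[...,1].astype(np.float32)
S=lambda G,x,y,z:cv2.remap(G,proj("top",np.c_[x,y,np.full(len(x),z)]).astype(np.float32)[:,None],None,cv2.INTER_LINEAR).mean()
u,v=[a.ravel() for a in np.meshgrid(np.linspace(-.0055,.0055,7),np.linspace(-.018,.018,15))]
e=np.linspace(-.016,.016,17)
for (cx,cy),z in [((.4937,-.0011),.0905),((.5168,-.0823),.0905),((.5401,-.1636),.0905),((.5188,.2002),.0885)]:
    best=[]
    for th in np.arange(0,180,2.):
      a=np.radians(th); ux=np.array([np.cos(a),np.sin(a)]); uy=np.array([-ux[1],ux[0]])
      for d in np.arange(-.004,.0041,.001):
        c=np.array([cx,cy])+d*ux
        P=c+u[:,None]*ux+v[:,None]*uy
        q=[c+s*.0085*ux+e[:,None]*uy for s in(-1,1)]
        best.append((S(sat,P[:,0],P[:,1],z)-np.mean([S(sat,k[:,0],k[:,1],z) for k in q]), S(g,P[:,0],P[:,1],z)-np.mean([S(g,k[:,0],k[:,1],z) for k in q]),th,round(d,3)))
    print("sat",[ (round(float(b[0]),1),)+b[2:] for b in sorted(best,reverse=True)[:4]],"gray",[(round(float(b[1]),1),)+b[2:] for b in sorted(best,key=lambda b:-b[1])[:4]])
E
python3 bar.py; python3 plan.py .4986 .2899 .146 45.95 1
python3 -c "
from h import *
f=r.grab_frame('side');cv2.imwrite('pics/s2.png',cv2.resize(f[150:260,210:350],None,fx=5,fy=5,interpolation=2))"
```

```text
sat [(9.7, np.float64(22.0), np.float64(-0.001)), (9.7, np.float64(20.0), np.float64(-0.001)), (9.4, np.float64(18.0), np.float64(-0.001)), (9.4, np.float64(24.0), np.float64(-0.001))] gray [(9.5, np.float64(10.0), np.float64(0.003)), (9.3, np.float64(12.0), np.float64(0.003)), (9.3, np.float64(8.0), np.float64(0.004)), (9.2, np.float64(8.0), np.float64(0.003))]
sat [(8.8, np.float64(20.0), np.float64(-0.001)), (8.8, np.float64(18.0), np.float64(-0.001)), (8.8, np.float64(20.0), np.float64(-0.002)), (8.7, np.float64(18.0), np.float64(-0.002))] gray [(8.7, np.float64(14.0), np.float64(0.002)), (8.7, np.float64(12.0), np.float64(0.002)), (8.3, np.float64(10.0), np.float64(0.002)), (8.2, np.float64(16.0), np.float64(0.002))]
sat [(8.1, np.float64(18.0), np.float64(-0.001)), (8.1, np.float64(16.0), np.float64(-0.001)), (8.0, np.float64(20.0), np.float64(-0.001)), (8.0, np.float64(20.0), np.float64(-0.002))] gray [(9.6, np.float64(14.0), np.float64(0.002)), (9.6, np.float64(12.0), np.float64(0.002)), (9.3, np.float64(10.0), np.float64(0.002)), (9.1, np.float64(14.0), np.float64(0.001))]
sat [(13.3, np.float64(8.0), np.float64(-0.002)), (13.2, np.float64(10.0), np.float64(-0.002)), (13.1, np.float64(6.0), np.float64(-0.002)), (13.1, np.float64(6.0), np.float64(-0.003))] gray [(14.8, np.float64(12.0), np.float64(0.002)), (14.8, np.float64(10.0), np.float64(0.002)), (14.6, np.float64(14.0), np.float64(0.002)), (14.4, np.float64(8.0), np.float64(0.002))]
pos [0.5003 0.292  0.1467] yaw 46.04 tilt [ 0.0046  0.0028 -1.    ] q [-0.12  0.53 -0.68  1.85  0.42  0.9  -0.2 ] F [ 0.6  0.4 -0.8] M [-0.017  0.031  0.008] w 0.0428 0.0 t 19.325
{"dx": -0.2, "dy": -2.7, "dz": 0.7, "rz": 0.09}
```

View pics/s2.png

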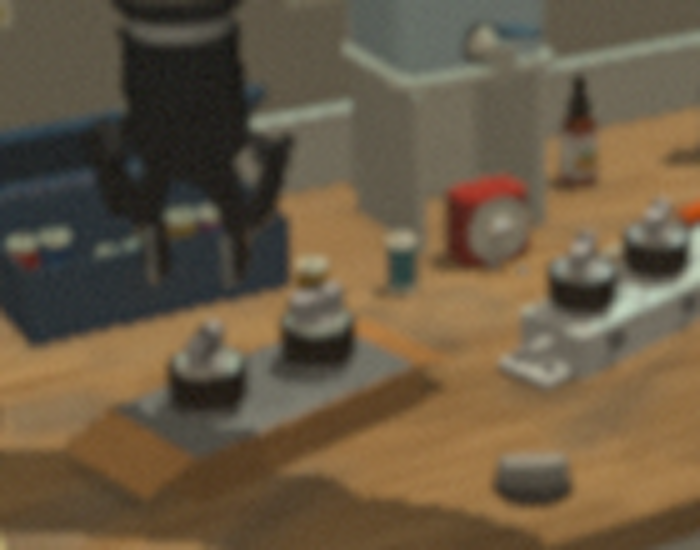

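Roller 3 stands upright in the formerly empty nest at (205,370). The spare is beside it. Spare bar x axis is at about 9°.

```bash
python3 plan.py .5188 .2002 .146 9 4
```

```text
pos [0.4997 0.2912 0.1452] yaw 46.03 tilt [ 0.0028  0.0014 -1.    ] q [-0.12  0.53 -0.68  1.85  0.42  0.9  -0.2 ] F [-0.3 -0.1  0. ] M [ 0.    -0.058 -0.007] w 0.0424 0.0 t 19.375
{"dx": -19.2, "dy": -13.1, "dz": -0.2, "rz": 9.26}
{"dx": -21.1, "dy": -9.8, "dz": -0.2, "rz": 9.26}
{"dx": -22.4, "dy": -6.3, "dz": -0.2, "rz": 9.26}
{"dx": -23.1, "dy": -2.6, "dz": -0.2, "rz": 9.26}
```

Emit:
step_arm(
  moves=[
    {"rx": 0, "ry": 0, "rz": 9.3, "dx": -19.2, "dy": -13.1, "dz": 0, "gripper": 0},
    {"rx": 0, "ry": 0, "rz": 9.3, "dx": -21.1, "dy": -9.8, "dz": 0, "gripper": 0},
    {"rx": 0, "ry": 0, "rz": 9.3, "dx": -22.4, "dy": -6.3, "dz": 0, "gripper": 0},
    {"rx": 0, "ry": 0, "rz": 9.3, "dx": -23.1, "dy": -2.6, "dz": 0, "gripper": 0},
    {"rx": 0, "ry": 0, "rz": 0, "dx": 0, "dy": 0, "dz": 15, "gripper": 0},
    {"rx": 0, "ry": 0, "rz": 0, "dx": 0, "dy": 0, "dz": 0, "gripper": 0},
    {"rx": 0, "ry": 0, "rz": 0, "dx": 0, "dy": 0, "dz": 0, "gripper": 0},
  ],
)

```text
clock: 20.25
tcp_pos: [0.5173, 0.2009, 0.128]
orientation: [-2.039, -2.388, 0.0]
contact_force: [0.3, -0.7, -0.1]
grip_width: 0.0427
gripper_force: 0.0
```

```bash
python3 plan.py .5190 .2005 .096 9 1
```

```text
pos [0.5173 0.2009 0.128 ] yaw 9.03 tilt [-9.e-04  7.e-04 -1.e+00] q [-0.07  0.49 -0.52  1.93  0.33  0.81 -0.61] F [ 0.3 -0.7 -0.1] M [-0.042  0.052  0.002] w 0.0427 0.0 t 20.25
{"dx": -0.6, "dy": 1.7, "dz": 32.0, "rz": 0.03}
```

Emit:
step_arm(
  moves=[
    {"rx": 0, "ry": 0, "rz": 0, "dx": -0.6, "dy": 1.7, "dz": 12, "gripper": 0},
    {"rx": 0, "ry": 0, "rz": 0, "dx": 0, "dy": 0, "dz": 20, "gripper": 0},
    {"rx": 0, "ry": 0, "rz": 0, "dx": 0, "dy": 0, "dz": 0, "gripper": 0},
    {"rx": 0, "ry": 0, "rz": 0, "dx": 0, "dy": 0, "dz": 0, "gripper": -1},
    {"rx": 0, "ry": 0, "rz": 0, "dx": 0, "dy": 0, "dz": 0, "gripper": -1},
    {"rx": 0, "ry": 0, "rz": 0, "dx": 0, "dy": 0, "dz": 0, "gripper": -1},
    {"rx": 0, "ry": 0, "rz": 0, "dx": 0, "dy": 0, "dz": 0, "gripper": -1},
    {"rx": 0, "ry": 0, "rz": 0, "dx": 0, "dy": 0, "dz": 0, "gripper": -1},
  ],
  grip_force=60,
)

```text
clock: 21.25
tcp_pos: [0.5199, 0.1994, 0.0967]
orientation: [2.043, 2.386, 0.001]
contact_force: [0.0, -0.2, 1.8]
grip_width: 0.0112
gripper_force: 60.9
```

```bash
python3 plan.py .5190 .2005 .096 9 1
```

```text
pos [0.5199 0.1994 0.0967] yaw 8.84 tilt [ 7.e-04  2.e-04 -1.e+00] q [-0.09  0.53 -0.5   1.94  0.36  0.75 -0.64] F [ 0.  -0.2  1.8] M [-0.047  0.062 -0.033] w 0.0112 60.9 t 21.25
{"dx": 1.3, "dy": -0.7, "dz": 0.7, "rz": -0.16}
```

Emit:
step_arm(
  moves=[
    {"rx": 0, "ry": 0, "rz": 0, "dx": 0, "dy": 0, "dz": -8, "gripper": -1},
    {"rx": 0, "ry": 0, "rz": 0, "dx": 0, "dy": 0, "dz": -15, "gripper": -1},
    {"rx": 0, "ry": 0, "rz": 0, "dx": 0, "dy": 0, "dz": -25, "gripper": -1},
    {"rx": 0, "ry": 0, "rz": 0, "dx": 0, "dy": 0, "dz": -30, "gripper": -1},
    {"rx": 0, "ry": 0, "rz": 0, "dx": 0, "dy": 0, "dz": -30, "gripper": -1},
    {"rx": 0, "ry": 0, "rz": 0, "dx": 0, "dy": 0, "dz": 0, "gripper": -1},
    {"rx": 0, "ry": 0, "rz": 0, "dx": 0, "dy": 0, "dz": 0, "gripper": -1},
  ],
)

```text
clock: 22.12
tcp_pos: [0.5192, 0.1988, 0.2038]
orientation: [-2.044, -2.386, 0.001]
contact_force: [0.1, -0.4, -3.3]
grip_width: 0.0113
gripper_force: 60.4
```

```bash
python3 plan.py .5405 -.1640 .205 9 9; python3 -c "
from h import *
f=r.grab_frame('side');cv2.imwrite('pics/side1.png',f);cv2.imwrite('pics/s3.png',cv2.resize(f[140:220,240:310],None,fx=8,fy=7,interpolation=2))"
```

```text
pos [0.5192 0.1988 0.2038] yaw 8.84 tilt [-7.e-04 -6.e-04 -1.e+00] q [-0.03  0.39 -0.56  1.86  0.25  0.96 -0.55] F [ 0.1 -0.4 -3.3] M [-0.053  0.053  0.003] w 0.0113 60.4 t 22.125
{"dx": -40.2, "dy": -3.9, "dz": -0.1, "rz": -0.02}
{"dx": -40.2, "dy": -3.9, "dz": -0.1, "rz": -0.02}
{"dx": -40.2, "dy": -3.9, "dz": -0.1, "rz": -0.02}
{"dx": -40.2, "dy": -3.9, "dz": -0.1, "rz": -0.02}
{"dx": -40.2, "dy": -3.9, "dz": -0.1, "rz": -0.02}
{"dx": -40.2, "dy": -3.9, "dz": -0.1, "rz": -0.02}
{"dx": -40.2, "dy": -3.9, "dz": -0.1, "rz": -0.02}
{"dx": -40.2, "dy": -3.9, "dz": -0.1, "rz": -0.02}
{"dx": -40.2, "dy": -4.0, "dz": -0.1, "rz": -0.02}
```

View pics/s3.png

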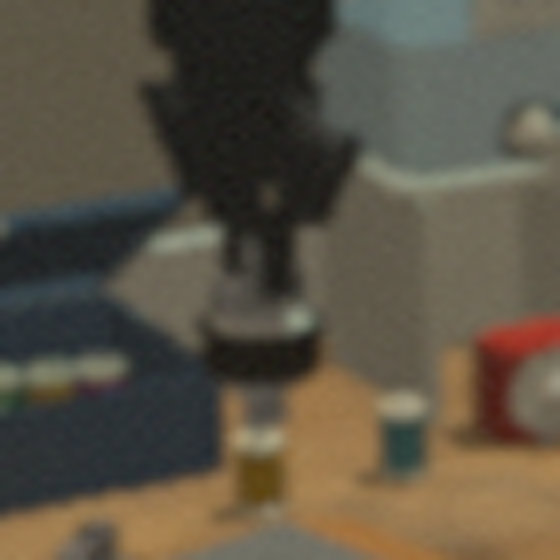

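The spare is lifted at (262,330) with its grey foot below the tyre. I'll carry it over slot 3 and measure its foot width while turning.

Emit:
step_arm(
  moves=[
    {"rx": 0, "ry": 0, "rz": 0, "dx": -40, "dy": -4, "dz": 0, "gripper": -1},
    {"rx": 0, "ry": 0, "rz": 0, "dx": -40, "dy": -4, "dz": 0, "gripper": -1},
    {"rx": 0, "ry": 0, "rz": 0, "dx": -40, "dy": -4, "dz": 0, "gripper": -1},
    {"rx": 0, "ry": 0, "rz": 0, "dx": -40, "dy": -4, "dz": 0, "gripper": -1},
    {"rx": 0, "ry": 0, "rz": 0, "dx": -40, "dy": -4, "dz": 0, "gripper": -1},
    {"rx": 0, "ry": 0, "rz": 0, "dx": -40, "dy": -4, "dz": 0, "gripper": -1},
    {"rx": 0, "ry": 0, "rz": 0, "dx": -40, "dy": -4, "dz": 0, "gripper": -1},
    {"rx": 0, "ry": 0, "rz": 0, "dx": -40, "dy": -4, "dz": 0, "gripper": -1},
    {"rx": 0, "ry": 0, "rz": 0, "dx": -40, "dy": -4, "dz": 0, "gripper": -1},
    {"rx": 0, "ry": 0, "rz": 0, "dx": 0, "dy": 0, "dz": 0, "gripper": -1},
    {"rx": 0, "ry": 0, "rz": 0, "dx": 0, "dy": 0, "dz": 0, "gripper": -1},
  ],
)

```text
clock: 23.55
tcp_pos: [0.5388, -0.1612, 0.2032]
orientation: [-2.042, -2.385, 0.0]
contact_force: [-0.9, 0.6, -0.7]
grip_width: 0.0116
gripper_force: 60.4
```

```bash
cat > snap.py <<'E'
from h import *
import sys
o=r.get_obs(); R=cv2.Rodrigues(o['orientation'])[0]; yaw=np.degrees(np.arctan2(R[1,1],R[0,1]))
F=np.mean([r.grab_frame("side").astype(float) for _ in range(4)],0)
np.savez(f"pics/sw_{sys.argv[1]}.npz",F=F,yaw=yaw,p=o['tcp_pos']); print(sys.argv[1],round(yaw,1),o['tcp_pos'].round(4),proj("side",o['tcp_pos']-[0,0,.064]).round(1),proj("side",o['tcp_pos']-[0,0,.0877]).round(1))
E
python3 snap.py 0; python3 plan.py .5405 -.1640 .205 9 1; python3 - <<'E'
import numpy as np,cv2
F=np.load('pics/sw_0.npz')['F'].astype(np.uint8)
B=cv2.imread('pics/side0.png')
c=np.hstack([F[150:190,335:380],B[150:190,335:380]])
cv2.imwrite('pics/s4.png',cv2.resize(c,None,fx=8,fy=8,interpolation=0))
E
```

```text
0 8.9 [ 0.5388 -0.1612  0.2032] [[354.8 173.7]] [[354.5 179.4]]
pos [ 0.5394 -0.1606  0.2041] yaw 8.97 tilt [-3.e-04  5.e-04 -1.e+00] q [ 0.53  0.38 -0.44  1.85  0.2   0.95  0.16] F [ 0.3  0.1 -2.3] M [-0.     0.055  0.022] w 0.0111 60.4 t 23.75
{"dx": -3.5, "dy": 0.5, "dz": -0.9, "rz": -0.03}
```

View pics/s4.png

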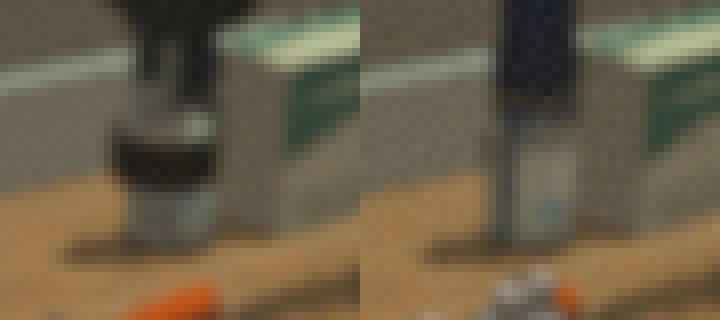

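The foot sits in front of a bottle there (background at right), so I need plain wood behind it. Finding a better spot.

```bash
python3 - <<'E'
from h import *
for uv in [(400,215),(270,262),(300,260),(350,235)]:
    print(uv, back("side",[uv],.0).round(3),back("side",[uv],.05).round(3),back("side",[uv],.10).round(3))
im=cv2.imread("pics/side0.png"); s=cv2.cvtColor(im,cv2.COLOR_BGR2HSV)[...,1]
for uv in [(400,215),(270,262),(300,260),(350,235)]: print(uv,s[uv[1]-8:uv[1]+8,uv[0]-8:uv[0]+8].mean(),s[uv[1]-8:uv[1]+8,uv[0]-8:uv[0]+8].std())
E
```

```text
(400, 215) [[ 0.385 -0.269  0.   ]] [[ 0.31  -0.196  0.05 ]] [[ 0.235 -0.123  0.1  ]]
(270, 262) [[0.343 0.296 0.   ]] [[0.271 0.328 0.05 ]] [[0.199 0.359 0.1  ]]
(300, 260) [[0.305 0.212 0.   ]] [[0.236 0.25  0.05 ]] [[0.167 0.287 0.1  ]]
(350, 235) [[ 0.355 -0.013  0.   ]] [[0.282 0.041 0.05 ]] [[0.209 0.095 0.1  ]]
(400, 215) 105.38671875 31.444067085197464
(270, 262) 134.703125 5.306775408322364
(300, 260) 139.56640625 4.2806208907074375
(350, 235) 135.61328125 5.518688010605278
```

```bash
python3 - <<'E'
from h import *
im=cv2.GaussianBlur(cv2.imread("pics/side0.png"),(3,3),0); s=cv2.cvtColor(im,cv2.COLOR_BGR2HSV)[...,1].astype(float)
out=[]
for x in np.arange(.43,.60,.02):
  for y in np.arange(-.3,.45,.02):
    if not .44<np.hypot(x,y)<.7: continue
    for z in (.05,.08,.11):
      u,v=proj("side",[[x,y,z+.01]])[0].round().astype(int)
      b=s[v-7:v+6,u-9:u+10]; out.append((b.std(),b.mean(),x,y,z,u,v))
out.sort()
for q in out[:25]: print([round(float(k),2) for k in q])
E
```

```text
[4.7, 129.55, 0.53, -0.08, 0.11, 338.0, 183.0]
[4.7, 129.55, 0.59, -0.12, 0.08, 338.0, 183.0]
[6.07, 121.25, 0.49, 0.1, 0.05, 302.0, 212.0]
[6.33, 136.03, 0.43, 0.44, 0.05, 213.0, 245.0]
[6.47, 122.92, 0.45, 0.12, 0.08, 303.0, 210.0]
[6.48, 61.04, 0.59, -0.28, 0.11, 371.0, 169.0]
[7.2, 62.31, 0.57, -0.26, 0.11, 370.0, 171.0]
[7.79, 29.49, 0.53, 0.32, 0.11, 237.0, 206.0]
[8.07, 29.55, 0.59, 0.28, 0.08, 242.0, 205.0]
[8.24, 127.55, 0.53, -0.24, 0.05, 371.0, 189.0]
[8.46, 58.47, 0.59, -0.26, 0.11, 367.0, 170.0]
[8.69, 29.85, 0.53, 0.3, 0.11, 243.0, 205.0]
[8.85, 121.22, 0.43, -0.2, 0.05, 379.0, 200.0]
[8.91, 123.4, 0.51, 0.08, 0.05, 304.0, 209.0]
[9.65, 127.04, 0.43, 0.42, 0.11, 218.0, 226.0]
[9.71, 127.24, 0.59, -0.14, 0.08, 342.0, 182.0]
[9.74, 31.8, 0.55, 0.32, 0.11, 235.0, 204.0]
[9.94, 125.6, 0.43, -0.22, 0.05, 383.0, 199.0]
[10.11, 120.16, 0.47, 0.1, 0.05, 305.0, 214.0]
[10.12, 125.26, 0.53, 0.38, 0.05, 221.0, 227.0]
[10.16, 124.74, 0.47, 0.12, 0.05, 300.0, 216.0]
[10.37, 127.9, 0.49, -0.2, 0.08, 370.0, 188.0]
[10.57, 125.57, 0.45, -0.22, 0.05, 380.0, 197.0]
[10.6, 119.69, 0.43, 0.14, 0.08, 300.0, 213.0]
[10.68, 30.5, 0.59, 0.3, 0.08, 237.0, 207.0]
```

Emit:
step_arm(
  moves=[
    {"rx": 0, "ry": 0, "rz": 0, "dx": 40.5, "dy": 1.6, "dz": 3, "gripper": -1},
    {"rx": 0, "ry": 0, "rz": 0, "dx": 40.5, "dy": 1.6, "dz": 3, "gripper": -1},
    {"rx": 0, "ry": 0, "rz": 0, "dx": 0, "dy": 0, "dz": 0, "gripper": -1},
    {"rx": 0, "ry": 0, "rz": 0, "dx": 0, "dy": 0, "dz": 0, "gripper": -1},
  ],
)

```text
clock: 24.25
tcp_pos: [0.5302, -0.0814, 0.1984]
orientation: [2.042, 2.387, -0.0]
contact_force: [0.3, 0.6, -1.1]
grip_width: 0.0116
gripper_force: 60.4
```

```bash
python3 snap.py 0
```

```text
0 8.9 [ 0.5302 -0.0814  0.1984] [[338.8 179.4]] [[338.7 185.2]]
```

Emit:
step_arm(
  moves=[
    {"rx": 0, "ry": 0, "rz": -7.5, "dx": 0, "dy": 0, "dz": 0, "gripper": -1},
    {"rx": 0, "ry": 0, "rz": -7.5, "dx": 0, "dy": 0, "dz": 0, "gripper": -1},
    {"rx": 0, "ry": 0, "rz": 0, "dx": 0, "dy": 0, "dz": 0, "gripper": -1},
  ],
)

```text
clock: 24.82
tcp_pos: [0.5301, -0.0822, 0.1982]
orientation: [-1.718, -2.63, -0.0]
contact_force: [-0.2, 0.6, -1.6]
grip_width: 0.0115
gripper_force: 60.4
```

```bash
python3 snap.py 1
```

```text
1 23.7 [ 0.5301 -0.0822  0.1982] [[339.  179.4]] [[338.9 185.3]]
```

Emit:
step_arm(
  moves=[
    {"rx": 0, "ry": 0, "rz": -7.5, "dx": 0, "dy": 0, "dz": 0, "gripper": -1},
    {"rx": 0, "ry": 0, "rz": -7.5, "dx": 0, "dy": 0, "dz": 0, "gripper": -1},
    {"rx": 0, "ry": 0, "rz": 0, "dx": 0, "dy": 0, "dz": 0, "gripper": -1},
  ],
)

```text
clock: 25.4
tcp_pos: [0.5301, -0.0816, 0.1983]
orientation: [-1.36, -2.832, -0.0]
contact_force: [-0.8, 0.0, -2.5]
grip_width: 0.0112
gripper_force: 60.4
```

```bash
python3 snap.py 2
```

```text
2 38.7 [ 0.5301 -0.0816  0.1983] [[338.9 179.4]] [[338.7 185.3]]
```

Emit:
step_arm(
  moves=[
    {"rx": 0, "ry": 0, "rz": -7.5, "dx": 0, "dy": 0, "dz": 0, "gripper": -1},
    {"rx": 0, "ry": 0, "rz": -7.5, "dx": 0, "dy": 0, "dz": 0, "gripper": -1},
    {"rx": 0, "ry": 0, "rz": 0, "dx": 0, "dy": 0, "dz": 0, "gripper": -1},
  ],
)

```text
clock: 25.98
tcp_pos: [0.5301, -0.0815, 0.1983]
orientation: [-0.978, -2.985, -0.0]
contact_force: [-0.1, 0.4, -2.2]
grip_width: 0.0113
gripper_force: 60.4
```

```bash
python3 snap.py 3
```

```text
3 53.7 [ 0.5301 -0.0815  0.1983] [[338.9 179.4]] [[338.7 185.3]]
```

Emit:
step_arm(
  moves=[
    {"rx": 0, "ry": 0, "rz": -7.5, "dx": 0, "dy": 0, "dz": 0, "gripper": -1},
    {"rx": 0, "ry": 0, "rz": -7.5, "dx": 0, "dy": 0, "dz": 0, "gripper": -1},
    {"rx": 0, "ry": 0, "rz": 0, "dx": 0, "dy": 0, "dz": 0, "gripper": -1},
  ],
)

```text
clock: 26.55
tcp_pos: [0.5301, -0.0815, 0.1982]
orientation: [-0.58, -3.087, -0.0]
contact_force: [-0.7, 0.1, -2.1]
grip_width: 0.0116
gripper_force: 60.4
```

```bash
python3 snap.py 4
```

```text
4 68.7 [ 0.5301 -0.0815  0.1982] [[338.9 179.4]] [[338.7 185.3]]
```

Emit:
step_arm(
  moves=[
    {"rx": 0, "ry": 0, "rz": -7.5, "dx": 0, "dy": 0, "dz": 0, "gripper": -1},
    {"rx": 0, "ry": 0, "rz": -7.5, "dx": 0, "dy": 0, "dz": 0, "gripper": -1},
    {"rx": 0, "ry": 0, "rz": 0, "dx": 0, "dy": 0, "dz": 0, "gripper": -1},
  ],
)

```text
clock: 27.12
tcp_pos: [0.5301, -0.0815, 0.1982]
orientation: [-0.173, -3.137, -0.0]
contact_force: [-0.8, 0.8, -2.6]
grip_width: 0.0117
gripper_force: 60.4
```

```bash
python3 snap.py 5
```

```text
5 83.7 [ 0.5301 -0.0815  0.1982] [[338.9 179.4]] [[338.7 185.3]]
```

Emit:
step_arm(
  moves=[
    {"rx": 0, "ry": 0, "rz": -7.5, "dx": 0, "dy": 0, "dz": 0, "gripper": -1},
    {"rx": 0, "ry": 0, "rz": -7.5, "dx": 0, "dy": 0, "dz": 0, "gripper": -1},
    {"rx": 0, "ry": 0, "rz": 0, "dx": 0, "dy": 0, "dz": 0, "gripper": -1},
  ],
)

```text
clock: 27.7
tcp_pos: [0.5301, -0.0815, 0.1983]
orientation: [-0.238, 3.133, 0.0]
contact_force: [-0.3, -0.6, -2.7]
grip_width: 0.0114
gripper_force: 60.4
```

```bash
python3 snap.py 6; cat > wid.py <<'E'
import numpy as np,cv2,glob
B=cv2.cvtColor(cv2.imread("pics/side0.png"),cv2.COLOR_BGR2HSV)[...,1].astype(float)
for i in range(len(glob.glob("pics/sw_*.npz"))):
    d=np.load(f"pics/sw_{i}.npz"); s=cv2.cvtColor(d['F'].astype(np.uint8),cv2.COLOR_BGR2HSV)[...,1].astype(float)
    if i==0: print(s[174:192,326:352].astype(int)); print(d['F'].mean(2)[174:192,326:352].astype(int))
    print(i,d['yaw'].round(1),np.round([(1-s[v,326:352]/B[v,326:352].mean()).sum() for v in range(178,190)],1))
E
python3 wid.py
```

```text
6 98.7 [ 0.5301 -0.0815  0.1983] [[338.9 179.4]] [[338.7 185.3]]
[[173 168 119  82  71  68  74  80  65  71  52  61  66  70  63  53  55  41
   43  88 119 130 129 126 109  80]
 [170 160 129 106  99 101 103 105  93  62  82  66  73  66  66  66  66  58
   72 112 126 130 128 129 110  79]
 [123 111 104 111 118 120 121 118 109  72  64  77  72  66  75  54  68  68
   82 111 125 131 131 127 109  79]
 [ 92  80  81 103 122 124 124 125 116  83  53  73  68  83  75  70  77  72
   81 111 130 130 132 127 109  76]
 [ 69  64  70 103 122 130 127 123 121 107  90  70  60  55  69  59  64  61
   99 119 124 129 128 124 105  78]
 [ 56  58  75 103 124 131 130 130 126 113  93  61  49  47  47  55  69  82
  105 118 124 126 124 118 104  75]
 [ 70  70  93 118 128 133 132 130 128 120 103  71  46  44  41  56  78  97
  116 123 126 123 123 118 104  98]
 [105 116 125 129 130 133 133 132 130 126 115  85  48  40  42  64  93 111
  121 125 122 122 122 119 120 118]
 [149 151 143 130 132 132 132 132 132 131 122  92  58  39  44  73 105 123
  129 127 126 125 127 124 124 124]
 [131 137 129 125 128 130 133 133 132 133 123  99  55 
[... 2672 characters left out ...]
 [115 115 115 116 117 118 117 117 119 119 122 121 122 117 105 106 118 121
  118 116 115 115 113 111 109 104]
 [118 119 119 119 119 121 122 122 122 122 122 121 120 114 104 104 113 112
  108 104 105 104 104 100  96  92]]
0 8.9 [ 5.2  5.1  4.4  3.6  2.7  2.8  2.9  1.7  0.3 -0.4 -1.  -3.1]
1 23.7 [ 5.1  4.9  4.1  3.2  2.1  2.2  2.4  1.7  0.2 -0.4 -1.  -3.1]
2 38.7 [ 5.   4.8  4.2  2.7  1.7  1.8  2.   1.6  0.4 -0.5 -1.  -3.1]
3 53.7 [ 5.1  5.1  4.4  3.1  1.9  1.9  1.9  1.5  0.2 -0.4 -1.  -3.1]
4 68.7 [ 5.   5.1  4.6  3.4  2.4  2.6  2.6  1.7  0.3 -0.5 -0.9 -3.1]
5 83.7 [ 4.7  5.   4.5  3.7  3.   3.1  3.1  1.9  0.3 -0.5 -1.  -3.1]
6 98.7 [ 4.9  5.2  4.8  4.   3.3  3.5  3.3  2.   0.3 -0.5 -1.  -3.1]
```

The sweep is clear: width is minimum at tool yaw ≈ 43°. Combining that with the view azimuth, the foot aligns with the slot at tool yaw ≈ 3.4°. Planning the approach.

```bash
python3 plan.py .5412 -.1645 .150 3.4 10
```

```text
pos [ 0.5301 -0.0815  0.1983] yaw 98.72 tilt [ 1.e-04 -1.e-04 -1.e+00] q [ 0.67  0.42 -0.8   1.9   0.37  0.97  1.43] F [ 0.1 -0.6 -1.4] M [-0.002  0.047 -0.024] w 0.0114 60.4 t 27.9
{"dx": 0.2, "dy": -8.4, "dz": 4.8, "rz": 9.53}
{"dx": -1.2, "dy": -8.3, "dz": 4.8, "rz": 9.53}
{"dx": -2.6, "dy": -8.0, "dz": 4.8, "rz": 9.53}
{"dx": -3.9, "dy": -7.4, "dz": 4.8, "rz": 9.53}
{"dx": -5.0, "dy": -6.7, "dz": 4.8, "rz": 9.53}
{"dx": -6.1, "dy": -5.8, "dz": 4.8, "rz": 9.53}
{"dx": -6.9, "dy": -4.7, "dz": 4.8, "rz": 9.53}
{"dx": -7.6, "dy": -3.5, "dz": 4.8, "rz": 9.53}
{"dx": -8.1, "dy": -2.1, "dz": 4.8, "rz": 9.53}
{"dx": -8.3, "dy": -0.8, "dz": 4.8, "rz": 9.53}
```

Emit:
step_arm(
  moves=[
    {"rx": 0, "ry": 0, "rz": 9.53, "dx": 0.2, "dy": -8.4, "dz": 0, "gripper": -1},
    {"rx": 0, "ry": 0, "rz": 9.53, "dx": -1.2, "dy": -8.3, "dz": 0, "gripper": -1},
    {"rx": 0, "ry": 0, "rz": 9.53, "dx": -2.6, "dy": -8, "dz": 0, "gripper": -1},
    {"rx": 0, "ry": 0, "rz": 9.53, "dx": -3.9, "dy": -7.4, "dz": 0, "gripper": -1},
    {"rx": 0, "ry": 0, "rz": 9.53, "dx": -5, "dy": -6.7, "dz": 0, "gripper": -1},
    {"rx": 0, "ry": 0, "rz": 9.53, "dx": -6.1, "dy": -5.8, "dz": 0, "gripper": -1},
    {"rx": 0, "ry": 0, "rz": 9.53, "dx": -6.9, "dy": -4.7, "dz": 8, "gripper": -1},
    {"rx": 0, "ry": 0, "rz": 9.53, "dx": -7.6, "dy": -3.5, "dz": 10, "gripper": -1},
    {"rx": 0, "ry": 0, "rz": 9.53, "dx": -8.1, "dy": -2.1, "dz": 12, "gripper": -1},
    {"rx": 0, "ry": 0, "rz": 9.53, "dx": -8.3, "dy": -0.8, "dz": 15, "gripper": -1},
    {"rx": 0, "ry": 0, "rz": 0, "dx": 0, "dy": 0, "dz": 15, "gripper": -1},
    {"rx": 0, "ry": 0, "rz": 0, "dx": 0, "dy": 0, "dz": 0, "gripper": -1},
    {"rx": 0, "ry": 0, "rz": 0, "dx": 0, "dy": 0, "dz": 0, "gripper": -1},
  ],
)

```text
clock: 29.52
tcp_pos: [0.5416, -0.164, 0.1386]
orientation: [2.149, 2.291, 0.001]
contact_force: [-0.3, 0.8, -1.5]
grip_width: 0.0113
gripper_force: 60.4
```

```bash
python3 plan.py .5412 -.1645 .127 3.4 1
```

```text
pos [ 0.5416 -0.164   0.1386] yaw 3.67 tilt [ 5.e-04  3.e-04 -1.e+00] q [ 0.49  0.46 -0.39  1.9   0.23  0.82  0.04] F [-0.3  0.8 -1.5] M [0.023 0.014 0.007] w 0.0113 60.4 t 29.525
{"dx": -0.5, "dy": -0.4, "dz": 11.6, "rz": 0.27}
```

Emit:
step_arm(
  moves=[
    {"rx": 0, "ry": 0, "rz": 0.3, "dx": -0.5, "dy": -0.4, "dz": 11, "gripper": -1},
    {"rx": 0, "ry": 0, "rz": 0, "dx": 0, "dy": 0, "dz": 0, "gripper": -1},
  ],
)

```text
clock: 29.78
tcp_pos: [0.5402, -0.165, 0.1265]
orientation: [-2.156, -2.283, 0.001]
contact_force: [0.2, 0.2, -2.2]
grip_width: 0.0113
gripper_force: 60.3
```

```bash
python3 plan.py .5412 -.1645 .121 3.4 1
```

```text
pos [ 0.5402 -0.165   0.1265] yaw 3.26 tilt [-1.5e-03  3.0e-04 -1.0e+00] q [ 0.48  0.48 -0.38  1.91  0.24  0.8   0.03] F [ 0.2  0.2 -2.2] M [ 0.037 -0.051  0.009] w 0.0113 60.3 t 29.775
{"dx": 0.4, "dy": 1.1, "dz": 5.5, "rz": -0.14}
```

Emit:
step_arm(
  moves=[
    {"rx": 0, "ry": 0, "rz": 0, "dx": 0, "dy": 0, "dz": 2, "gripper": -1},
    {"rx": 0, "ry": 0, "rz": 0, "dx": 0, "dy": 0, "dz": 2, "gripper": -1},
    {"rx": 0, "ry": 0, "rz": 0, "dx": 0, "dy": 0, "dz": 2, "gripper": -1},
    {"rx": 0, "ry": 0, "rz": 0, "dx": 0, "dy": 0, "dz": 0, "gripper": -1},
  ],
)

```text
clock: 30.28
tcp_pos: [0.5408, -0.165, 0.1212]
orientation: [-2.158, -2.283, 0.0]
contact_force: [-0.9, 1.2, -2.2]
grip_width: 0.0114
gripper_force: 60.3
```

```bash
python3 plan.py .5412 -.1645 .121 3.4 1
```

```text
pos [ 0.5408 -0.165   0.1212] yaw 3.24 tilt [-2.e-04  1.e-04 -1.e+00] q [ 0.48  0.49 -0.37  1.91  0.25  0.79  0.03] F [-0.9  1.2 -2.2] M [ 0.061 -0.002  0.03 ] w 0.0114 60.3 t 30.275
{"dx": 0.5, "dy": 0.4, "dz": 0.2, "rz": -0.16}
```

Emit:
step_arm(
  moves=[
    {"rx": 0, "ry": 0, "rz": 0, "dx": 0.4, "dy": 0.3, "dz": 1, "gripper": -1},
    {"rx": 0, "ry": 0, "rz": 0, "dx": 0, "dy": 0, "dz": 1, "gripper": -1},
    {"rx": 0, "ry": 0, "rz": 0, "dx": 0, "dy": 0, "dz": 0, "gripper": -1},
  ],
)

```text
clock: 30.65
tcp_pos: [0.5414, -0.1646, 0.1196]
orientation: [2.157, 2.283, 0.0]
contact_force: [-0.1, 0.9, 0.8]
grip_width: 0.0114
gripper_force: 60.8
```

```bash
python3 plan.py .5412 -.1645 .121 3.4 1
```

```text
pos [ 0.5414 -0.1646  0.1196] yaw 3.25 tilt [ 5.e-04 -1.e-04 -1.e+00] q [ 0.48  0.49 -0.37  1.91  0.25  0.78  0.02] F [-0.1  0.9  0.8] M [ 0.03   0.135 -0.004] w 0.0114 60.8 t 30.65
{"dx": 0.1, "dy": -0.2, "dz": -1.4, "rz": -0.15}
```

Emit:
step_arm(
  moves=[
    {"rx": 0, "ry": 0, "rz": 0, "dx": 0, "dy": 0, "dz": 1, "gripper": -1},
    {"rx": 0, "ry": 0, "rz": 0, "dx": 0, "dy": 0, "dz": 1, "gripper": -1},
    {"rx": 0, "ry": 0, "rz": 0, "dx": 0, "dy": 0, "dz": 0, "gripper": -1},
  ],
)

```text
clock: 31.02
tcp_pos: [0.5422, -0.1648, 0.1189]
orientation: [2.156, 2.282, 0.001]
contact_force: [-3.8, 0.6, 11.2]
grip_width: 0.0113
gripper_force: 62.2
```

```bash
python3 plan.py .5412 -.1645 .121 3.4 1
```

```text
pos [ 0.5422 -0.1648  0.1189] yaw 3.24 tilt [ 2.1e-03 -8.0e-04 -1.0e+00] q [ 0.48  0.49 -0.37  1.91  0.25  0.78  0.02] F [-3.8  0.6 11.2] M [0.225 0.751 0.012] w 0.0113 62.2 t 31.025
{"dx": 0.3, "dy": -0.9, "dz": -2.1, "rz": -0.16}
```

The tip is in, and the thick part meets the rim at the expected depth. Searching gently around it.

Emit:
step_arm(
  moves=[
    {"rx": 0, "ry": 0, "rz": 0, "dx": 0, "dy": 0, "dz": -0.7, "gripper": -1},
    {"rx": 0, "ry": 0, "rz": 0, "dx": 0, "dy": 0.8, "dz": 0, "gripper": -1},
    {"rx": 0, "ry": 0, "rz": 0, "dx": 0, "dy": 0, "dz": 0.5, "gripper": -1},
    {"rx": 0, "ry": 0, "rz": 0, "dx": 0, "dy": 0, "dz": 0, "gripper": -1},
  ],
)

```text
clock: 31.52
tcp_pos: [0.5424, -0.1648, 0.1189]
orientation: [2.157, 2.282, 0.0]
contact_force: [-3.1, 0.3, 12.2]
grip_width: 0.0113
gripper_force: 62.2
```

```bash
python3 plan.py .5412 -.1645 .121 3.4 1
```

```text
pos [ 0.5424 -0.1648  0.1189] yaw 3.23 tilt [ 1.e-03 -8.e-04 -1.e+00] q [ 0.48  0.49 -0.37  1.91  0.25  0.78  0.02] F [-3.1  0.3 12.2] M [0.142 0.989 0.036] w 0.0113 62.2 t 31.525
{"dx": 0.4, "dy": -1.2, "dz": -2.1, "rz": -0.17}
```

Emit:
step_arm(
  moves=[
    {"rx": 0, "ry": 0, "rz": 0, "dx": 0, "dy": 0.8, "dz": 0, "gripper": -1},
    {"rx": 0, "ry": 0, "rz": 0, "dx": 0, "dy": 0, "dz": 0, "gripper": -1},
  ],
)

```text
clock: 31.78
tcp_pos: [0.5428, -0.1648, 0.1189]
orientation: [2.158, 2.283, -0.001]
contact_force: [-4.4, -0.2, 12.3]
grip_width: 0.0112
gripper_force: 62.3
```

```bash
python3 plan.py .5412 -.1645 .121 3.4 1
```

```text
pos [ 0.5428 -0.1648  0.1189] yaw 3.22 tilt [ 0.e+00 -9.e-04 -1.e+00] q [ 0.48  0.49 -0.37  1.91  0.25  0.78  0.02] F [-4.4 -0.2 12.3] M [ 0.177  1.275 -0.038] w 0.0112 62.3 t 31.775
{"dx": 0.4, "dy": -1.6, "dz": -2.1, "rz": -0.18}
```

Emit:
step_arm(
  moves=[
    {"rx": 0, "ry": 0, "rz": 0, "dx": 0, "dy": -2.4, "dz": 0, "gripper": -1},
    {"rx": 0, "ry": 0, "rz": 0, "dx": 0, "dy": 0, "dz": 0, "gripper": -1},
  ],
)

```text
clock: 32.02
tcp_pos: [0.5417, -0.1648, 0.1191]
orientation: [2.156, 2.281, 0.003]
contact_force: [-1.2, -0.1, 8.8]
grip_width: 0.0114
gripper_force: 61.9
```

```bash
python3 plan.py .5412 -.1645 .121 3.4 1
```

```text
pos [ 0.5417 -0.1648  0.1191] yaw 3.24 tilt [ 3.1e-03 -7.0e-04 -1.0e+00] q [ 0.48  0.49 -0.37  1.91  0.25  0.78  0.02] F [-1.2 -0.1  8.8] M [ 0.234  0.359 -0.023] w 0.0114 61.9 t 32.025
{"dx": 0.3, "dy": -0.5, "dz": -1.9, "rz": -0.16}
```

Better to feel the walls with the tip only, unloaded, to centre along the bracket's x and y.

Emit:
step_arm(
  moves=[
    {"rx": 0, "ry": 0, "rz": 0, "dx": 0, "dy": 0.5, "dz": -2.8, "gripper": -1},
    {"rx": 0, "ry": 0, "rz": 0, "dx": 0, "dy": 0, "dz": 0, "gripper": -1},
  ],
)

```text
clock: 32.28
tcp_pos: [0.5407, -0.1647, 0.1202]
orientation: [-2.158, -2.283, 0.0]
contact_force: [0.1, 0.0, -1.8]
grip_width: 0.0112
gripper_force: 60.4
```

```bash
cat > s.py <<'E'
from bench import r
import numpy as np
o=r.get_obs(); p=o['tcp_pos']; a=np.radians(15.95); B=np.array([[np.cos(a),np.sin(a)],[-np.sin(a),np.cos(a)]])
print("b",(B@p[:2]*1000).round(2),"z",round(p[2]*1000,2),"Fb",(B@o['contact_force'][:2]).round(1),"Fz",round(o['contact_force'][2],1),"Mb",(B@o['moment'][:2]).round(2),round(o['moment'][2],3))
E
python3 s.py
```

```text
b [ 474.67 -306.92] z 120.19 Fb [ 0.1 -0. ] Fz -1.8 Mb [0.   0.03] 0.024
```

Emit:
step_arm(
  moves=[
    {"rx": 0, "ry": 0, "rz": 0, "dx": 0.44, "dy": 1.95, "dz": 0, "gripper": -1},
    {"rx": 0, "ry": 0, "rz": 0, "dx": 0.22, "dy": 0.98, "dz": 0, "gripper": -1},
    {"rx": 0, "ry": 0, "rz": 0, "dx": 0, "dy": 0, "dz": 0, "gripper": -1},
  ],
)

```text
clock: 32.65
tcp_pos: [0.5434, -0.1638, 0.12]
orientation: [-2.157, -2.283, 0.001]
contact_force: [-0.5, -0.2, -1.6]
grip_width: 0.0113
gripper_force: 60.4
```

```bash
python3 s.py
```

```text
b [ 477.5  -306.85] z 119.99 Fb [-0.5 -0. ] Fz -1.6 Mb [-0.    0.19] 0.011
```

Emit:
step_arm(
  moves=[
    {"rx": 0, "ry": 0, "rz": 0, "dx": -0.66, "dy": -2.93, "dz": 0, "gripper": -1},
    {"rx": 0, "ry": 0, "rz": 0, "dx": -0.66, "dy": -2.93, "dz": 0, "gripper": -1},
    {"rx": 0, "ry": 0, "rz": 0, "dx": 0, "dy": 0, "dz": 0, "gripper": -1},
  ],
)

```text
clock: 33.02
tcp_pos: [0.5388, -0.1652, 0.1207]
orientation: [2.157, 2.283, 0.003]
contact_force: [2.4, 0.8, -3.0]
grip_width: 0.0111
gripper_force: 60.2
```

```bash
python3 s.py
```

```text
b [ 472.64 -306.92] z 120.68 Fb [2.5 0.1] Fz -3.0 Mb [ 0.02 -0.79] -0.007
```

Emit:
step_arm(
  moves=[
    {"rx": 0, "ry": 0, "rz": 0, "dx": 0.66, "dy": 2.93, "dz": 0, "gripper": -1},
    {"rx": 0, "ry": 0, "rz": 0, "dx": 2.93, "dy": -0.66, "dz": 0, "gripper": -1},
    {"rx": 0, "ry": 0, "rz": 0, "dx": 0, "dy": 0, "dz": 0, "gripper": -1},
  ],
)

```text
clock: 33.4
tcp_pos: [0.5403, -0.1631, 0.1205]
orientation: [2.157, 2.281, -0.001]
contact_force: [1.3, -5.2, -2.7]
grip_width: 0.0112
gripper_force: 60.3
```

```bash
python3 s.py
```

```text
b [ 474.66 -305.24] z 120.49 Fb [-0.1 -5.4] Fz -2.7 Mb [-1.3  -0.24] 0.005
```

Emit:
step_arm(
  moves=[
    {"rx": 0, "ry": 0, "rz": 0, "dx": -2.93, "dy": 0.66, "dz": 0, "gripper": -1},
    {"rx": 0, "ry": 0, "rz": 0, "dx": -2.93, "dy": 0.66, "dz": 0, "gripper": -1},
    {"rx": 0, "ry": 0, "rz": 0, "dx": 0, "dy": 0, "dz": 0, "gripper": -1},
  ],
)

```text
clock: 33.78
tcp_pos: [0.5414, -0.1672, 0.1201]
orientation: [-2.157, -2.283, 0.0]
contact_force: [-0.2, -0.2, -1.9]
grip_width: 0.0113
gripper_force: 60.4
```

```bash
python3 s.py
```

```text
b [ 474.57 -309.58] z 120.09 Fb [-0.3 -0.2] Fz -1.9 Mb [ 0.03 -0.02] -0.011
```

Emit:
step_arm(
  moves=[
    {"rx": 0, "ry": 0, "rz": 0, "dx": -0.98, "dy": 0.22, "dz": 0, "gripper": -1},
    {"rx": 0, "ry": 0, "rz": 0, "dx": 0, "dy": 0, "dz": 0, "gripper": -1},
  ],
)

```text
clock: 34.02
tcp_pos: [0.5418, -0.1682, 0.1202]
orientation: [-2.157, -2.283, -0.0]
contact_force: [0.6, 1.2, -1.5]
grip_width: 0.0114
gripper_force: 60.4
```

```bash
python3 s.py
```

```text
b [ 474.74 -310.58] z 120.19 Fb [0.9 1. ] Fz -1.5 Mb [0.09 0.06] 0.012
```

Emit:
step_arm(
  moves=[
    {"rx": 0, "ry": 0, "rz": 0, "dx": -0.98, "dy": 0.22, "dz": 0, "gripper": -1},
    {"rx": 0, "ry": 0, "rz": 0, "dx": 0, "dy": 0, "dz": 0, "gripper": -1},
  ],
)

```text
clock: 34.28
tcp_pos: [0.542, -0.1687, 0.1202]
orientation: [-2.157, -2.283, -0.0]
contact_force: [-0.7, 2.9, -1.0]
grip_width: 0.0117
gripper_force: 60.5
```

```bash
python3 s.py
```

```text
b [ 474.78 -311.18] z 120.22 Fb [0.1 2.9] Fz -1.0 Mb [0.86 0.12] -0.002
```

Emit:
step_arm(
  moves=[
    {"rx": 0, "ry": 0, "rz": 0, "dx": 3.9, "dy": -0.88, "dz": 0, "gripper": -1},
    {"rx": 0, "ry": 0, "rz": 0, "dx": 0, "dy": 0, "dz": 0, "gripper": -1},
  ],
)

```text
clock: 34.52
tcp_pos: [0.5413, -0.1656, 0.1204]
orientation: [2.157, 2.283, 0.0]
contact_force: [-0.6, -0.3, -2.5]
grip_width: 0.011
gripper_force: 60.4
```

```bash
python3 s.py
```

```text
b [ 474.92 -307.93] z 120.41 Fb [-0.7 -0.1] Fz -2.5 Mb [0.01 0.01] 0.052
```

Emit:
step_arm(
  moves=[
    {"rx": 0, "ry": 0, "rz": 0, "dx": 0.78, "dy": -0.18, "dz": 0, "gripper": -1},
    {"rx": 0, "ry": 0, "rz": 0, "dx": 0, "dy": 0, "dz": 0, "gripper": -1},
  ],
)

```text
clock: 34.78
tcp_pos: [0.541, -0.165, 0.1204]
orientation: [2.158, 2.283, -0.0]
contact_force: [-0.9, 0.1, -1.3]
grip_width: 0.0111
gripper_force: 60.4
```

```bash
python3 s.py
```

```text
b [ 474.78 -307.31] z 120.35 Fb [-0.8  0.4] Fz -1.3 Mb [-0.01  0.04] -0.032
```

Walls felt: the centre is at b = (475.25, −308.5), and the widths match 4 mm of play. Centring, then pushing gently.

Emit:
step_arm(
  moves=[
    {"rx": 0, "ry": 0, "rz": 0, "dx": -1.07, "dy": 0.72, "dz": 0, "gripper": -1},
    {"rx": 0, "ry": 0, "rz": 0, "dx": 0, "dy": 0, "dz": 0, "gripper": -1},
  ],
)

```text
clock: 35.02
tcp_pos: [0.5418, -0.1661, 0.1203]
orientation: [2.158, 2.283, 0.0]
contact_force: [-0.5, -1.7, -2.8]
grip_width: 0.0115
gripper_force: 60.4
```

```bash
python3 s.py
```

```text
b [ 475.29 -308.59] z 120.32 Fb [-0.9 -1.5] Fz -2.8 Mb [-0.03 -0.01] -0.008
```

Emit:
step_arm(
  moves=[
    {"rx": 0, "ry": 0, "rz": 0, "dx": 0, "dy": 0, "dz": 1, "gripper": -1},
    {"rx": 0, "ry": 0, "rz": 0, "dx": 0, "dy": 0, "dz": 1, "gripper": -1},
    {"rx": 0, "ry": 0, "rz": 0, "dx": 0, "dy": 0, "dz": 1, "gripper": -1},
    {"rx": 0, "ry": 0, "rz": 0, "dx": 0, "dy": 0, "dz": 0, "gripper": -1},
  ],
)

```text
clock: 35.52
tcp_pos: [0.5416, -0.1658, 0.1172]
orientation: [-2.158, -2.283, 0.0]
contact_force: [0.5, 0.5, -1.8]
grip_width: 0.0113
gripper_force: 60.4
```

```bash
python3 s.py
```

```text
b [ 475.21 -308.28] z 117.19 Fb [0.6 0.3] Fz -1.8 Mb [0.01 0.02] -0.023
```

Dropped in with no force. Continuing past the ball.

Emit:
step_arm(
  moves=[
    {"rx": 0, "ry": 0, "rz": 0, "dx": 0, "dy": 0, "dz": 2, "gripper": -1},
    {"rx": 0, "ry": 0, "rz": 0, "dx": 0, "dy": 0, "dz": 2, "gripper": -1},
    {"rx": 0, "ry": 0, "rz": 0, "dx": 0, "dy": 0, "dz": 2, "gripper": -1},
  ],
)

```text
clock: 35.9
tcp_pos: [0.5421, -0.1658, 0.1113]
orientation: [2.157, 2.283, 0.001]
contact_force: [0.7, 0.2, -0.4]
grip_width: 0.0114
gripper_force: 60.5
```

```bash
python3 s.py
```

```text
b [ 475.62 -308.38] z 111.3 Fb [0.7 0. ] Fz -0.4 Mb [ 0.02 -0.24] 0.013
```

Emit:
step_arm(
  moves=[
    {"rx": 0, "ry": 0, "rz": 0, "dx": 0, "dy": 0, "dz": 2, "gripper": -1},
    {"rx": 0, "ry": 0, "rz": 0, "dx": 0, "dy": 0, "dz": 2, "gripper": -1},
    {"rx": 0, "ry": 0, "rz": 0, "dx": 0, "dy": 0, "dz": 2, "gripper": -1},
  ],
)

```text
clock: 36.28
tcp_pos: [0.5423, -0.166, 0.1057]
orientation: [2.157, 2.282, 0.001]
contact_force: [2.4, -0.1, 3.0]
grip_width: 0.0109
gripper_force: 61.1
```

```bash
python3 s.py
```

```text
b [ 475.82 -308.61] z 105.68 Fb [ 2.3 -0.7] Fz 3.0 Mb [ 0.01 -0.2 ] -0.027
```

Emit:
step_arm(
  moves=[
    {"rx": 0, "ry": 0, "rz": 0, "dx": 0, "dy": 0, "dz": 2, "gripper": -1},
    {"rx": 0, "ry": 0, "rz": 0, "dx": 0, "dy": 0, "dz": 1, "gripper": -1},
    {"rx": 0, "ry": 0, "rz": 0, "dx": 0, "dy": 0, "dz": 0, "gripper": -1},
  ],
)

```text
clock: 36.65
tcp_pos: [0.5417, -0.1657, 0.1017]
orientation: [-2.157, -2.283, -0.001]
contact_force: [4.0, -0.4, -5.5]
grip_width: 0.011
gripper_force: 60.0
```

```bash
python3 s.py
```

```text
b [ 475.35 -308.16] z 101.74 Fb [ 3.7 -1.5] Fz -5.5 Mb [-0.26 -0.93] 0.009
```

Past the ball, and it now draws in. Last 3–4 mm.

Emit:
step_arm(
  moves=[
    {"rx": 0, "ry": 0, "rz": 0, "dx": 0, "dy": 0, "dz": 1, "gripper": -1},
    {"rx": 0, "ry": 0, "rz": 0, "dx": 0, "dy": 0, "dz": 1, "gripper": -1},
    {"rx": 0, "ry": 0, "rz": 0, "dx": 0, "dy": 0, "dz": 1, "gripper": -1},
    {"rx": 0, "ry": 0, "rz": 0, "dx": 0, "dy": 0, "dz": 0, "gripper": -1},
  ],
)

```text
clock: 37.15
tcp_pos: [0.5413, -0.1658, 0.0991]
orientation: [-2.157, -2.283, 0.001]
contact_force: [1.5, 0.4, -2.8]
grip_width: 0.0113
gripper_force: 60.3
```

```bash
python3 s.py
```

```text
b [ 474.89 -308.2 ] z 99.11 Fb [ 1.5 -0.1] Fz -2.8 Mb [ 0.05 -0.41] 0.007
```

Emit:
step_arm(
  moves=[
    {"rx": 0, "ry": 0, "rz": 0, "dx": 0, "dy": 0, "dz": 1, "gripper": -1},
    {"rx": 0, "ry": 0, "rz": 0, "dx": 0, "dy": 0, "dz": 0, "gripper": -1},
  ],
)

```text
clock: 37.4
tcp_pos: [0.5416, -0.1659, 0.0987]
orientation: [-2.158, -2.283, 0.001]
contact_force: [-0.4, 1.4, 3.2]
grip_width: 0.0116
gripper_force: 61.0
```

```bash
python3 s.py
```

```text
b [ 475.13 -308.35] z 98.69 Fb [-0.   1.4] Fz 3.2 Mb [0.26 0.14] -0.036
```

Emit:
step_arm(
  moves=[
    {"rx": 0, "ry": 0, "rz": 0, "dx": 0, "dy": 0, "dz": 1, "gripper": -1},
    {"rx": 0, "ry": 0, "rz": 0, "dx": 0, "dy": 0, "dz": 0, "gripper": -1},
  ],
)

```text
clock: 37.65
tcp_pos: [0.5417, -0.1659, 0.0986]
orientation: [2.158, 2.283, -0.001]
contact_force: [-3.6, 1.4, 12.2]
grip_width: 0.0114
gripper_force: 62.3
```

```bash
python3 s.py
```

```text
b [ 475.26 -308.4 ] z 98.6 Fb [-3.1  2.3] Fz 12.2 Mb [0.62 0.76] 0.065
```

Firm stop at z = 0.0986, against 0.0987 expected, so it's home. Release, lift, retreat and check.

Emit:
step_arm(
  moves=[
    {"rx": 0, "ry": 0, "rz": 0, "dx": 0, "dy": 0, "dz": -1, "gripper": -1},
    {"rx": 0, "ry": 0, "rz": 0, "dx": 0, "dy": 0, "dz": 0, "gripper": 0},
    {"rx": 0, "ry": 0, "rz": 0, "dx": 0, "dy": 0, "dz": 0, "gripper": 0},
    {"rx": 0, "ry": 0, "rz": 0, "dx": 0, "dy": 0, "dz": 0, "gripper": 0},
    {"rx": 0, "ry": 0, "rz": 0, "dx": 0, "dy": 0, "dz": -20, "gripper": 0},
    {"rx": 0, "ry": 0, "rz": 0, "dx": 0, "dy": 0, "dz": -40, "gripper": 0},
    {"rx": 0, "ry": 0, "rz": 0, "dx": 0, "dy": 0, "dz": -40, "gripper": 0},
    {"rx": 0, "ry": 0, "rz": 0, "dx": -45, "dy": -30, "dz": -20, "gripper": 0},
    {"rx": 0, "ry": 0, "rz": 0, "dx": -45, "dy": -30, "dz": 0, "gripper": 0},
    {"rx": 0, "ry": 0, "rz": 0, "dx": -45, "dy": -20, "dz": 0, "gripper": 0},
    {"rx": 0, "ry": 0, "rz": 0, "dx": -45, "dy": 0, "dz": 0, "gripper": 0},
    {"rx": 0, "ry": 0, "rz": 0, "dx": 0, "dy": 0, "dz": 0, "gripper": 0},
    {"rx": 0, "ry": 0, "rz": 0, "dx": 0, "dy": 0, "dz": 0, "gripper": 0},
  ],
)

```text
clock: 39.28
tcp_pos: [0.472, -0.3493, 0.218]
orientation: [-2.157, -2.283, -0.001]
contact_force: [-0.4, 1.0, -0.6]
grip_width: 0.0427
gripper_force: 0.0
```

```bash
python3 s.py; python3 -c "
from h import *
a=cv2.resize(r.grab_frame('top')[165:240,205:405],None,fx=4,fy=4,interpolation=2)
b=cv2.resize(r.grab_frame('side')[150:250,210:410],None,fx=3,fy=3,interpolation=2)
c=np.zeros((600,800,3),np.uint8);c[:300]=a;c[300:,:600]=b
cv2.imwrite('pics/end.png',c)"
```

```text
b [ 357.88 -465.6 ] z 217.97 Fb [-0.1  1.1] Fz -0.6 Mb [ 0.04 -0.03] -0.04
```

View pics/end.png

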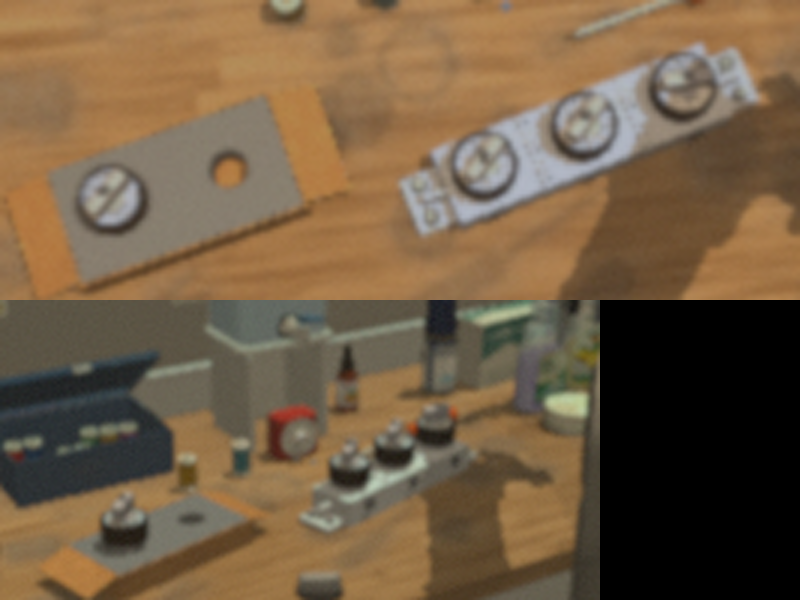

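The top view shows three rollers seated in the bracket at (485,163), (585,123) and (683,83). The old roller stands in the nest at (111,198), the other nest is empty, and the bystanders look undisturbed. Handing in.

```bash
python3 -c "
from bench import r
print(r.hand_in())"
```

```text
the job is handed in; nothing more can be done
None
```

I turned all three wheels, moved the dragging roller (slot 3, about 0.15 N m against under 0.03 for the others) to the empty nest, and pushed the new one fully home in slot 3 with a peak reading of about 12 N; the job was handed in at about 39 s, and no verdict came back.

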